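Restock the seasoning block of a food stall

TASK

Get the seasoning block ready for service: first move every used open tube out of the wooden block into the grey washing-up rack, each fully down in a hole of its own; only then put all the fresh capped tubes from the metal caddy into the block's round holes, fully down. Also take the scraper from its drying stand and slide it blade-down fully into the block's slot, at any point in the job, and leave everything let go of, with the cups and the pump bottle left standing where they are.

Things in the scene. Friction and masses are not known exactly. Their poses are not given: they have to be found in the camera images.
- station: pale wooden seasoning block, fixed, 120 (x) x 250 (y) x 60 high, origin at the centre of its underside; along its y axis lie three round tube holes and then one narrow slot
- wash: grey square washing-up rack, fixed, 150 x 150 x 60 high, four round holes two by two, 76 apart; origin at the centre of its underside
- stand: steel drying stand, fixed, 50 (x) x 140 (y) x 40 high, with one slot 10 wide and 110 long along its y axis, floor of the slot 8 above the table; the scraper stands in it at the start; origin at the centre of its underside
- caddy: metal carrying caddy, loose, about 0.9 kg, 85 (x) x 210 (y) x 57 high, three round holes 39.5 across, 50 deep, in a row along its y axis, 62 apart, the middle one at its centre, their floors 7 above its underside; the fresh tubes stand in it at the start; origin at the centre of its underside
- scraper: dough scraper: upright steel blade 4 thick (x), 100 wide (y), 92 high, with a black bar handle on top 22 (x) x 110 (y) x 28 high, its middle 106 above the lower edge of the blade; 120 high in all; origin at the middle of the blade's lower edge, z up along the blade
- station_hole3 (a point): middle of the mouth of the block's slot, at its top face; slot 106 long along the block's x axis, 8 wide, 50 deep, flat floor, edges bevelled 2
- station_hole0 (a point): centre of the mouth, at the top face, of a round hole in the wooden block, 40 across, 50 deep, flat floor, edge bevelled 2 (holes 57 apart)
- station_hole1 (a point): centre of the mouth, at the top face, of a round hole in the wooden block, 40 across, 50 deep, flat floor, edge bevelled 2 (holes 57 apart)
- station_hole2 (a point): centre of the mouth, at the top face, of a round hole in the wooden block, 40 across, 50 deep, flat floor, edge bevelled 2 (holes 57 apart)
- wash_hole0 (a point): centre of the mouth, at the top face, of a round hole in the washing-up rack, 40 across, 50 deep, flat floor, edge bevelled 2
- wash_hole1 (a point): centre of the mouth, at the top face, of a round hole in the washing-up rack, 40 across, 50 deep, flat floor, edge bevelled 2
- wash_hole2 (a point): centre of the mouth, at the top face, of a round hole in the washing-up rack, 40 across, 50 deep, flat floor, edge bevelled 2
- wash_hole3 (a point): centre of the mouth, at the top face, of a round hole in the washing-up rack, 40 across, 50 deep, flat floor, edge bevelled 2
- open0: used tube without a cap, white plastic, open at the top, 36 across, 110 high, standing in a hole of the wooden block at the start; origin at the centre of its underside, z along the tube; may be absent
- open1: used tube without a cap, white plastic, open at the top, 36 across, 110 high, standing in a hole of the wooden block at the start; origin at the centre of its underside, z along the tube; may be absent
- open2: used tube without a cap, white plastic, open at the top, 36 across, 110 high, standing in a hole of the wooden block at the start; origin at the centre of its underside, z along the tube; may be absent
- full0: fresh tube, white plastic 36 across, closed by a flush metal cap at 100 to 110 with a small knob 24 across on it, 126 high in all, standing in the metal caddy at the start; origin at the centre of its underside, z along the tube; may be absent
- full1: fresh tube, white plastic 36 across, closed by a flush metal cap at 100 to 110 with a small knob 24 across on it, 126 high in all, standing in the metal caddy at the start; origin at the centre of its underside, z along the tube; may be absent
- full2: fresh tube, white plastic 36 across, closed by a flush metal cap at 100 to 110 with a small knob 24 across on it, 126 high in all, standing in the metal caddy at the start; origin at the centre of its underside, z along the tube; may be absent
- cup0: bystander: white plastic food cup, 88 across, 62 high; origin at the centre of its underside
- cup1: bystander: white plastic food cup, 88 across, 62 high; origin at the centre of its underside
- cup2: bystander: white plastic food cup, 88 across, 62 high; origin at the centre of its underside
- pump: bystander: white pump bottle, 72 across, 190 high; origin at the centre of its underside
Mind the look-alikes: they are no part of the job. What is shaped like the open2 but black is not meant. What is shaped like the full2 but red is not meant.

How it is judged:
On the way, in this order (a step that is already met when the one before it is completed fails the run):
1. every used open tube is fully down in a hole of the washing-up rack, with no fresh tube in the wooden block yet (((horizontal distance between open0 and wash_hole0 below 0.008 m and z of open0 in the frame of wash_hole0 below -0.043 m) or (horizontal distance between open0 and wash_hole1 below 0.008 m and z of open0 in the frame of wash_hole1 below -0.043 m) or (horizontal distance between open0 and wash_hole2 below 0.008 m and z of open0 in the frame of wash_hole2 below -0.043 m) or (horizontal distance between open0 and wash_hole3 below 0.008 m and z of open0 in the frame of wash_hole3 below -0.043 m)) and angle between each of open0, open1, open2's own z axis and vertical below 0.15 rad and linear speed of each of open0, open1, open2 below 0.03 m/s and ((horizontal distance between open1 and wash_hole0 below 0.008 m and z of open1 in the frame of wash_hole0 below -0.043 m) or (horizontal distance between open1 and wash_hole1 below 0.008 m and z of open1 in the frame of wash_hole1 below -0.043 m) or (horizontal distance between open1 and wash_hole2 below 0.008 m and z of open1 in the frame of wash_hole2 below -0.043 m) or (horizontal distance between open1 and wash_hole3 below 0.008 m and z of open1 in the frame of wash_hole3 below -0.043 m)) and ((horizontal distance between open2 and wash_hole0 below 0.008 m and z of open2 in the frame of wash_hole0 below -0.043 m) or (horizontal distance between open2 and wash_hole1 below 0.008 m and z of open2 in the frame of wash_hole1 below -0.043 m) or (horizontal distance between open2 and wash_hole2 below 0.008 m and z of open2 in the frame of wash_hole2 below -0.043 m) or (horizontal distance between open2 and wash_hole3 below 0.008 m and z of open2 in the frame of wash_hole3 below -0.043 m)) and not ((horizontal distance between full0 and station_hole0 below 0.012 m and z of full0 in the frame of station_hole0 below -0.02 m) or (horizontal distance between full0 and station_hole1 below 0.012 m and z of full0 in the frame of station_hole1 below -0.02 m) or (horizontal distance between full0 and station_hole2 below 0.012 m and z of full0 in the frame of station_hole2 below -0.02 m)) and not ((horizontal distance between full1 and station_hole0 below 0.012 m and z of full1 in the frame of station_hole0 below -0.02 m) or (horizontal distance between full1 and station_hole1 below 0.012 m and z of full1 in the frame of station_hole1 below -0.02 m) or (horizontal distance between full1 and station_hole2 below 0.012 m and z of full1 in the frame of station_hole2 below -0.02 m)) and not ((horizontal distance between full2 and station_hole0 below 0.012 m and z of full2 in the frame of station_hole0 below -0.02 m) or (horizontal distance between full2 and station_hole1 below 0.012 m and z of full2 in the frame of station_hole1 below -0.02 m) or (horizontal distance between full2 and station_hole2 below 0.012 m and z of full2 in the frame of station_hole2 below -0.02 m))), for 0.2 s.
2. every fresh capped tube is fully down in a round hole of the wooden block (((horizontal distance between full0 and station_hole0 below 0.008 m and z of full0 in the frame of station_hole0 below -0.043 m) or (horizontal distance between full0 and station_hole1 below 0.008 m and z of full0 in the frame of station_hole1 below -0.043 m) or (horizontal distance between full0 and station_hole2 below 0.008 m and z of full0 in the frame of station_hole2 below -0.043 m)) and angle between each of full0, full1, full2's own z axis and vertical below 0.15 rad and linear speed of each of full0, full1, full2 below 0.03 m/s and ((horizontal distance between full1 and station_hole0 below 0.008 m and z of full1 in the frame of station_hole0 below -0.043 m) or (horizontal distance between full1 and station_hole1 below 0.008 m and z of full1 in the frame of station_hole1 below -0.043 m) or (horizontal distance between full1 and station_hole2 below 0.008 m and z of full1 in the frame of station_hole2 below -0.043 m)) and ((horizontal distance between full2 and station_hole0 below 0.008 m and z of full2 in the frame of station_hole0 below -0.043 m) or (horizontal distance between full2 and station_hole1 below 0.008 m and z of full2 in the frame of station_hole1 below -0.043 m) or (horizontal distance between full2 and station_hole2 below 0.008 m and z of full2 in the frame of station_hole2 below -0.043 m))), for 0.2 s.
At the end, for the whole second after the job is handed in: open tubes in the washing-up rack, capped tubes in the block's round holes, within 8 mm of the hole's axis; the scraper in the slot, centred within 8 mm and 0.15 rad; all at least 43 mm deep, upright within 0.15 rad, at rest (all of step 2 and ((horizontal distance between open0 and wash_hole0 below 0.008 m and z of open0 in the frame of wash_hole0 below -0.043 m) or (horizontal distance between open0 and wash_hole1 below 0.008 m and z of open0 in the frame of wash_hole1 below -0.043 m) or (horizontal distance between open0 and wash_hole2 below 0.008 m and z of open0 in the frame of wash_hole2 below -0.043 m) or (horizontal distance between open0 and wash_hole3 below 0.008 m and z of open0 in the frame of wash_hole3 below -0.043 m)) and angle between each of open0, open1, open2, scraper's own z axis and vertical below 0.15 rad and linear speed of each of open0, open1, open2, scraper below 0.03 m/s and ((horizontal distance between open1 and wash_hole0 below 0.008 m and z of open1 in the frame of wash_hole0 below -0.043 m) or (horizontal distance between open1 and wash_hole1 below 0.008 m and z of open1 in the frame of wash_hole1 below -0.043 m) or (horizontal distance between open1 and wash_hole2 below 0.008 m and z of open1 in the frame of wash_hole2 below -0.043 m) or (horizontal distance between open1 and wash_hole3 below 0.008 m and z of open1 in the frame of wash_hole3 below -0.043 m)) and ((horizontal distance between open2 and wash_hole0 below 0.008 m and z of open2 in the frame of wash_hole0 below -0.043 m) or (horizontal distance between open2 and wash_hole1 below 0.008 m and z of open2 in the frame of wash_hole1 below -0.043 m) or (horizontal distance between open2 and wash_hole2 below 0.008 m and z of open2 in the frame of wash_hole2 below -0.043 m) or (horizontal distance between open2 and wash_hole3 below 0.008 m and z of open2 in the frame of wash_hole3 below -0.043 m)) and horizontal distance between scraper and station_hole3 below 0.008 m and z of scraper in the frame of station_hole3 below -0.043 m and angle between the y axis of scraper and the x axis of station, either way round below 0.15 rad); the robot touches nothing.
It fails at once if a cup or the pump bottle is shoved more than 40 mm or knocked over (distance of any of cup0, cup1, cup2, pump from where it was at the start of the episode above 0.04 m or angle between any of cup0, cup1, cup2, pump's own z axis and vertical above 0.6 rad).
Of open0, open1, open2 only 2 to 3 are there at a start; the rules pass over those that are not, and their reading is None.
Of full0, full1, full2 only 2 to 3 are there at a start; the rules pass over those that are not, and their reading is None.
At some moment in a run one of caddy may be knocked a few centimetres aside while the robot is not near it.
It also fails if it takes over 210 s, if anything falls off the work surface, if the arm or the gripper's body presses on something with over 40 N, if the wrist force passes 120 N, or if a joint passes its speed limit or range.

ROBOT

A 7-joint arm with a two-finger parallel gripper is mounted at the origin on the work surface. World frame = base frame: x ahead of the robot, y to its left, z up, the work surface at z = 0. Lengths are in m, angles in rad, forces in N, time in s.
With the tool pointing down it reaches from about 0.4 to 0.85 m from the base axis. Payload 10.4 kg.
Tool frame: the origin (TCP) lies between the finger pads; the fingertips stand tip_extent ahead of it and the grasp point (between the pads) lies 2 mm behind it (tip_extent is the distance from the TCP to the fingertips, in m); z points along the fingers, y is the direction in which the jaws open and shut (so a half turn about z gives the same grasp; the last joint's range is limited). The gripper opens to 87 mm and grips with 3 to 60 N. Pads are 19 mm wide; open, the fingers measure 117 mm over their backs; the gripper's body (75 mm by 190 mm) begins 51 mm behind the grasp point.
Start: joints at [1.304, 0.332, -0.065, 1.46, 0.022, 1.35, -0.088], TCP at [0.151, -0.607, 0.24] pointing down, gripper open.
Joint ranges: [-2.6, 2.6], [-0.5, 2.12], [-1.47, 1.34], [0.16, 2.42], [-1.27, 4.41], [0.06, 2.06], [-2.6, 2.6]. Speed limits (rad/s): [2.22, 2.22, 2.79, 2.79, 3.14, 3.14, 3.14].

INTERFACE

Orientations are given as a unit quaternion [x, y, z, w].
In Python, from bench import read_state, camera, camera_params, close_job, tip_extent gives the robot as it stands. The module is installed in compiled form; this text tells all that it offers.
- The arm moves only by the tool send_rows, never from a script. Its argument "steps" is a list of rows, each a list of 7 numbers: the turn, a rotation vector about the tool's x, y, z in degrees, then the shift along the tool's x, y, z in m, then the gripper's target within -1 to 1 (shut at 1, half-way at 0, fully open at -1). In form: [[ax, ay, az, x, y, z, jaw], ...]. A call has exactly 10 rows; each row shifts and turns the pose as measured when the row begins, along the tool's axes as they then stand; what a row does not reach is not made up. A row lasts 1/10 s, in which the tool goes at most 50 mm and 8.59 degrees, less where a joint would pass 70% of its speed; a pose out of reach is approached as far as the arm can. A call with a gripper value outside its range is refused whole. The fingers move at their own pace and stop on an object; "force" is the grip in N (left out, the last holds). Time passes only in rows, so rows that do not move let the fingers close, or fill a call up. It gives the time, the measured TCP pose, the force and the opening at its end, in the units of the state.
- read_state(): the state, without advancing time (a new reading comes with each control period).
- camera(name): name is "side" or "top" or "wrist"; returns (picture, depth): 384x512x3 uint8, blue, green, red; 384x512 float32, m along the optical axis (not along the pixel's ray), 0 where there is no reading.
- camera_params(name): a dict with "camera_matrix" (3x3 intrinsics, pixels), "dist" ([k1, k2, p1, p2, k3] as OpenCV has them; the pictures are not rectified), "world_from_camera" (4x4, takes a point from camera to world coordinates). Camera axes: x right, y down, z forward; pixel columns grow to the right and rows downward; lengths in m; the calibration is good to about 2 mm. A picture is of the moment at which its call begins: read the wrist's pose just before it. camera_params takes no time and is no camera call; for the wrist camera it gives the pose at the moment of the call.
- close_job(): hands the job in, once; it reports no verdict.
The state is a dict: "time": time; "joint_positions": joint angles; "joint_vel": joint speeds; "joint_torque": joint torques, N m; "ee_pos": TCP position; "eef_rot": TCP orientation; "ft_force": force on the tool from outside, world axes, zero at the start; "torque": the same for the moment, N m; "width": finger opening in m.
Only numpy, scipy, OpenCV 4.12 (cv2) and the standard library are available. Lean on these libraries where they do the work, as an engineer would, in place of code of your own. Each camera call takes 0.05 s, during which the arm holds its last target.

## Working session

There is one attempt and no reset: what is moved stays moved. The work goes in short steps, Python scripts to look and compute and a tool call to move; the robot and the scene stay as the last step left them, time stands still between calls to the robot, and variables do not carry over. Pictures are saved under pics/ and viewed, and the job is handed in when it is done.

Besides the shell and the picture viewer there is one more tool, called after ">>>" by a JSON object that holds its "method" and its "body", one argument or row to a line. send_rows: Moves the arm, as the interface text tells. Its arguments: {"type":"object","properties":{"steps":{"type":"array"},"force":{"type":"number"}},"required":["steps"]}

```bash
mkdir -p pics
cat > h.py <<'E'
import numpy as np, cv2
from bench import *
from scipy.spatial.transform import Rotation as R
def snap(name,fn):
    p=camera_params(name); im,d=camera(name)
    np.savez(''+fn+'.npz',im=im,d=d,K=p['camera_matrix'],dist=p['dist'],T=p['world_from_camera'])
    cv2.imwrite('pics/'+fn+'.png',im); return im,d
def load(fn):
    return np.load(''+fn+'.npz')
def px(f,u,v,z=None,depth=None):
    K=np.array(f['K']);T=np.array(f['T'])
    n=cv2.undistortPoints(np.array([[[u,v]]],float),K,np.array(f['dist'],float))[0,0]
    r=np.array([n[0],n[1],1.])
    if z is not None:
        w=T[:3,:3]@r; s=(z-T[2,3])/w[2]; return T[:3,3]+s*w
    if depth is None: depth=f['d'][int(round(v)),int(round(u))]
    return T[:3,:3]@(r*depth)+T[:3,3]
def cloud(f):
    h,w=f['d'].shape
    u,v=np.meshgrid(np.arange(w),np.arange(h))
    n=cv2.undistortPoints(np.stack([u,v],-1).reshape(-1,1,2).astype(float),np.array(f['K']),np.array(f['dist'],float)).reshape(h,w,2)
    P=np.concatenate([n,np.ones((h,w,1))],-1)*f['d'][...,None]
    return P@np.array(f['T'])[:3,:3].T+np.array(f['T'])[:3,3]
def crop(fn,out,x0,y0,x1,y1,s):
    im=load(fn)['im'][y0:y1,x0:x1]
    cv2.imwrite('pics/'+out+'.png',cv2.resize(im,None,fx=s,fy=s,interpolation=cv2.INTER_CUBIC))
E
python3 - <<'E'
from h import *
s=read_state(); print(s); print(tip_extent if not callable(tip_extent) else tip_extent())
for n in ['top','side','wrist']:
    snap(n,n+'0'); p=camera_params(n); print(n,p)
E
```

```text
{'time': 0.0, 'joint_positions': array([ 1.30438233,  0.33286354, -0.06472228,  1.46095146,  0.02160962,
        1.34988347, -0.08853494]), 'joint_vel': array([ 0.00096182,  0.00017377, -0.00056637, -0.00030479, -0.0015716 ,
        0.00018269,  0.0002686 ]), 'joint_torque': array([-1.63628938e-04, -6.23260689e+01,  2.46443687e-02, -3.89908791e+01,
       -6.14030496e-02,  3.96119140e-02,  1.91668914e-04]), 'ee_pos': array([ 0.15079606, -0.60616138,  0.23875434]), 'eef_rot': array([ 9.92577719e-01,  1.21609929e-01, -1.19168686e-04, -6.94730831e-04]), 'ft_force': array([ 0.30708317,  0.56220287, -0.14079291]), 'torque': array([ 0.05127617,  0.01415007, -0.04488912]), 'width': 0.08691236926789792}
0.017
top {'camera_matrix': array([[399.30654477,   0.        , 251.75907153],
       [  0.        , 399.30654477, 192.10404055],
       [  0.        ,   0.        ,   1.        ]]), 'dist': array([0.00662321, 0.        , 0.        , 0.        , 0.        ]), 'world_from_camera': array([[ 0.01096139, -0.98371866,  0.17938073,  0.39095815],
       [-0.99988788, -0.01261324, -0.00807064, -0.009
[... 577 characters left out ...]
 0.60752171],
       [ 0.        ,  0.        ,  0.        ,  1.        ]])}
wrist {'camera_matrix': array([[321.18693398,   0.        , 258.90802382],
       [  0.        , 321.18693398, 189.47614259],
       [  0.        ,   0.        ,   1.        ]]), 'dist': array([-0.08365191,  0.        ,  0.        ,  0.        ,  0.        ]), 'world_from_camera': array([[ 2.40584902e-01, -9.39136923e-01, -2.45236102e-01,
         2.17414305e-01],
       [-9.70627664e-01, -2.33018122e-01, -5.98706286e-02,
        -5.90500110e-01],
       [-9.17738031e-04,  2.52436914e-01, -9.67612920e-01,
         3.83964888e-01],
       [ 0.00000000e+00,  0.00000000e+00,  0.00000000e+00,
         1.00000000e+00]])}
```

View pics/top0.png

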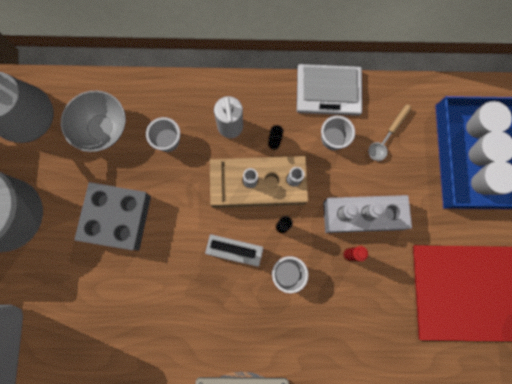

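View pics/side0.png

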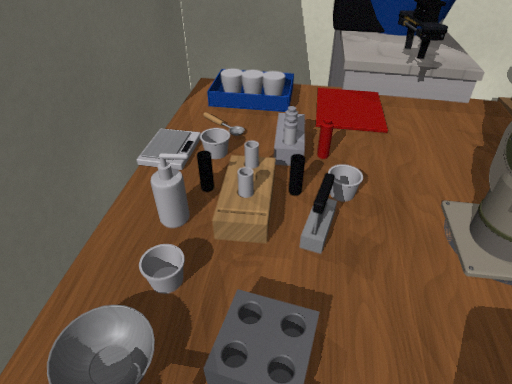

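View pics/wrist0.png

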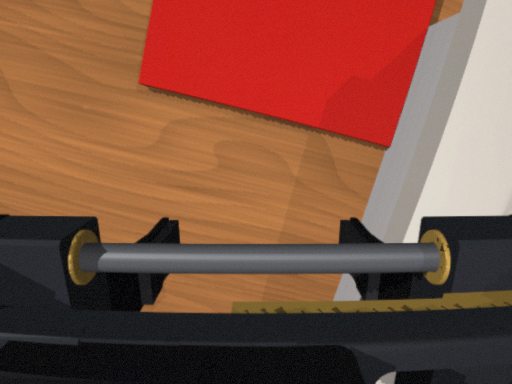

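Run:
```python
from h import *
crop('top0','c0',190,110,320,300,4)
crop('top0','c1',300,170,430,280,6)
f=load('top0');P=cloud(f)
for n,(u,v) in dict(blk1=(230,170),washmid=(115,215),stand=(215,250),caddy=(333,213),op1=(250,175),op2=(296,174),f1=(347,212),f2=(373,211),f3=(393,212),cup=(290,290),pump=(229,102),handle=(235,248)).items():
    print(n,P[v,u].round(4),f['d'][v,u])
```

```text
blk1 [0.6333 0.0398 0.0598] 1.039192
washmid [0.5117 0.3284 0.0625] 1.0124023
stand [0.4276 0.075  0.0368] 1.0246173
caddy [ 0.5246 -0.2269  0.0549] 1.026644
op1 [ 0.6207 -0.0124  0.0597] 1.0374596
op2 [ 0.6246 -0.1318  0.0614] 1.0375036
f1 [ 0.5182 -0.2455  0.1252] 0.95657015
f2 [ 0.5206 -0.3062  0.1307] 0.9520156
f3 [ 0.5352 -0.3981  0.0097] 1.0744104
cup [ 0.3308 -0.1152  0.0531] 0.99283934
pump [0.7665 0.0394 0.1876] 0.9374007
handle [0.4296 0.021  0.1273] 0.9364357
```

View pics/c0.png

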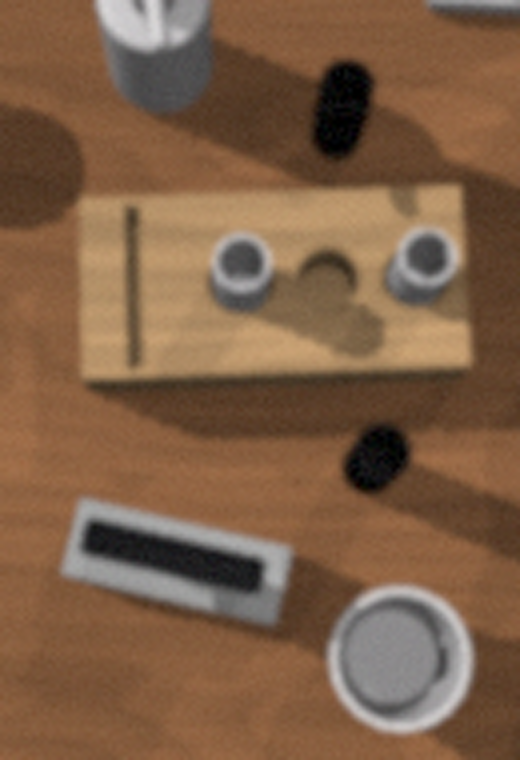

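View pics/c1.png

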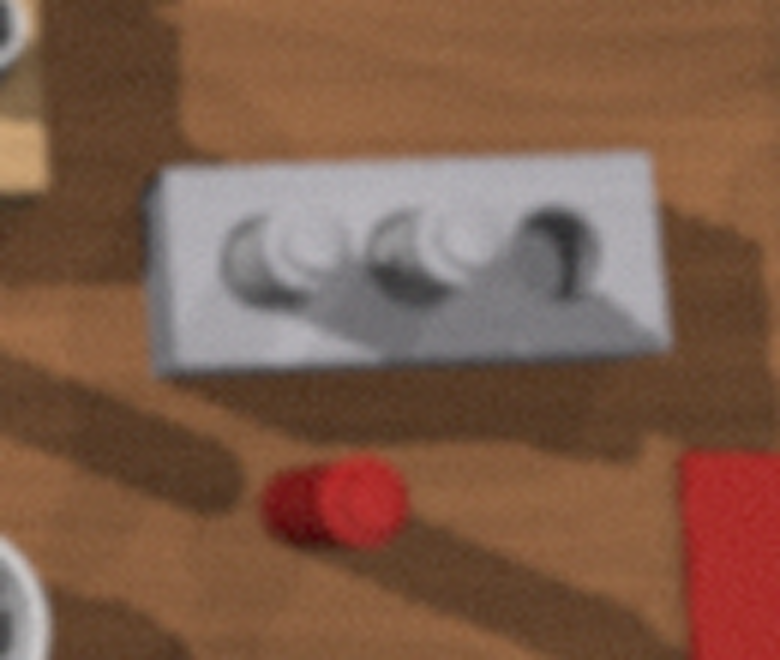

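Run:
```python
from h import *
f=load('top0');P=cloud(f)
def rect(name,cs,z,x0,y0,s):
    Q=np.array([px(f,x0+a/s-0.5+0.5/s,y0+b/s-0.5+0.5/s,z)[:2] for a,b in cs])
    c=Q.mean(0); e=[np.linalg.norm(Q[i]-Q[(i+1)%4]).round(4) for i in range(4)]
    d=Q[0]-Q[1]+Q[3]-Q[2]; print(name,c.round(4),e,'yaw of y-axis from +y',np.degrees(np.arctan2(-d[0],d[1])).round(2))
rect('block',[(78,197),(462,185),(470,370),(82,382)],.06,190,110,4)
rect('stand',[(80,498),(292,547),(276,627),(62,575)],.04,190,110,4)
rect('caddy',[(163,172),(650,153),(670,352),(155,375)],.057,300,170,6)
rect('handle',[(88,521),(264,560),(258,592),(82,553)],.12,190,110,4)
def dr(name,b,z0,z1):
    x0,y0,x1,y1=b; q=P[y0:y1,x0:x1].reshape(-1,3); q=q[(q[:,2]>z0)&(q[:,2]<z1)]
    r=cv2.minAreaRect(q[:,:2].astype(np.float32)*1000); print(name,len(q),r,q.mean(0).round(4))
dr('block',(200,150,315,212),.052,.068)
dr('stand',(200,230,268,270),.03,.05)
dr('caddy',(320,190,415,236),.047,.067)
dr('wash',(70,175,155,255),.052,.068)
dr('handle',(200,225,270,270),.11,.14)
dr('o1',(238,160,264,200),.1,.12)
dr('o2',(285,160,310,200),.1,.12)
dr('f1',(335,200,362,225),.116,.14)
dr('f2',(362,200,390,225),.116,.14)
```

```text
block [ 0.607  -0.0331] [np.float64(0.2516), np.float64(0.1228), np.float64(0.2489), np.float64(0.1222)] yaw of y-axis from +y 2.57
stand [0.428  0.0263] [np.float64(0.1399), np.float64(0.0515), np.float64(0.1404), np.float64(0.0501)] yaw of y-axis from +y -12.54
caddy [ 0.5247 -0.3161] [np.float64(0.2109), np.float64(0.0859), np.float64(0.2197), np.float64(0.0874)] yaw of y-axis from +y 3.12
handle [0.4281 0.0263] [np.float64(0.1067), np.float64(0.019), np.float64(0.1063), np.float64(0.0191)] yaw of y-axis from +y -11.72
block 3660 ((606.9160766601562, -32.54914855957031), (121.28289794921875, 250.34898376464844), 2.571032762527466) [ 0.6047 -0.0286  0.0589]
stand 635 ((427.4678039550781, 27.504863739013672), (139.77464294433594, 49.98257827758789), 77.24089050292969) [0.425  0.0252 0.0393]
caddy 2029 ((525.2999877929688, -317.8271484375), (85.48074340820312, 211.18785095214844), 2.8432116508483887) [ 0.5234 -0.3166  0.0555]
wash 2800 ((510.3047790527344, 342.025634765625), (152.02029418945312, 149.9728240966797), 81.04931640625) [0.509  0.3412 0.0595]
handle 440 ((427.6371765136719, 26.846435546875), (109.47501373291016, 22.110628128051758), 77.25572204589844) [0.4274 0.0267 0.1266]
o1 71 ((605.86083984375, -11.583826065063477), (33.871822357177734, 34.27706527709961), 77.70118713378906) [ 0.6066 -0.0111  0.1132]
o2 90 ((610.6058959960938, -125.68968963623047), (33.999996185302734, 34.76168441772461), 58.97731018066406) [ 0.6113 -0.1255  0.1134]
f1 131 ((521.652099609375, -256.0322570800781), (31.768505096435547, 34.32704162597656), 86.55894470214844) [ 0.5215 -0.2536  0.1255]
f2 134 ((525.5067138671875, -315.5498352050781), (32.28996658325195, 32.53087615966797), 32.93525695800781) [ 0.5249 -0.3147  0.1251]
```

Run:
```python
from h import *
crop('top0','c2',65,170,165,260,7)
```

```text
(no output)
```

View pics/c2.png

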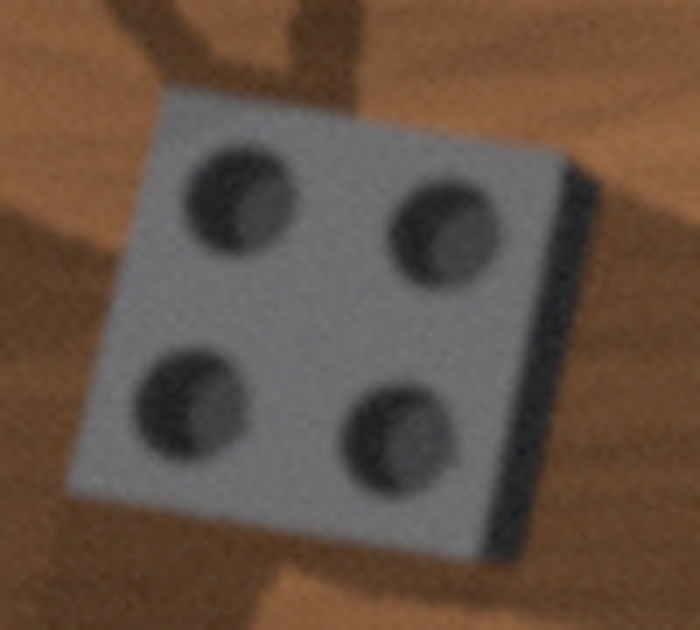

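```bash
cat >> h.py <<'E'
def pose():
    s=read_state(); r=R.from_quat(s['eef_rot']).as_matrix()
    return s['ee_pos'],r,np.degrees(np.arctan2(r[1,0],r[0,0])),s
def plan(p,yaw,n):
    """n rows to reach p with tool down at yaw, from the measured pose"""
    p0,r0,y0,s=pose(); p=np.array(p,float)
    Rt=R.from_euler('z',yaw,degrees=True)*R.from_quat([1,0,0,0])
    rv=(R.from_matrix(r0).inv()*Rt).as_rotvec()
    print('pos',p0.round(4),'yaw',round(y0,2),'tilt',np.degrees(np.arccos(-r0[2,2])).round(2),'w',round(s['width'],4),'f',s['ft_force'].round(1),'t',round(s['time'],2))
    print('total',np.degrees(rv).round(2),(r0.T@(p-p0)).round(4))
    for k in range(n):
        rk=r0@R.from_rotvec(rv*k/n).as_matrix()
        print([*np.degrees(rv/n).round(1).tolist(),*(rk.T@((p-p0)/n)).round(3).tolist()],end=', ')
    print()
E
python3 - <<'E'
from h import *
f=load('top0');P=cloud(f)
W=[]
for n,(a,b) in enumerate([(240,200),(445,233),(190,405),(398,440)]):
    q=px(f,65+a/7-.5+.07,170+b/7-.5+.07,.06); W.append(q[:2]); print('w',n,q.round(4))
W=np.array(W);print('mean',W.mean(0),[np.linalg.norm(W[i]-W[j]).round(4) for i,j in((0,1),(2,3),(0,2),(1,3))])
y=np.radians(81.05-90); c=np.array([.5103,.342])
for sx in(1,-1):
  for sy in (1,-1): print('wash model',(c+R.from_euler('z',y).as_matrix()[:2,:2]@np.array([sx*.038,sy*.038])).round(4))
a=px(f,190+132/4-.4,110+206/4-.4,.06);b=px(f,190+135/4-.4,110+364/4-.4,.06);print('slot',a.round(4),b.round(4),((a+b)/2).round(4),np.linalg.norm(a-b))
print('hole1',px(f,190+328/4-.4,110+280/4-.4,.06))
for n,(u,v) in dict(black1=(343,78),black2=(380,450)).items(): print(n,px(f,190+u/4,110+v/4,.11))
for n,(u,v) in dict(cupA=(163,133),cupB=(290,273),cupC=(338,130)).items(): print(n,px(f,u,v,.062))
print('pump',px(f,228,104,.15))
q=P[70:160,50:130].reshape(-1,3);print('bowl',q[q[:,2]>.03].mean(0),q[:,2].max())
plan([.606,-.0115,.24],92.5,20)
E
```

```text
w 0 [0.5549 0.3735 0.06  ]
w 1 [0.5436 0.2981 0.06  ]
w 2 [0.4798 0.3854 0.06  ]
w 3 [0.4681 0.3099 0.06  ]
mean [0.51157355 0.34172766] [np.float64(0.0762), np.float64(0.0764), np.float64(0.076), np.float64(0.0765)]
wash model [0.5537 0.3736]
wash model [0.5419 0.2986]
wash model [0.4787 0.3854]
wash model [0.4669 0.3104]
slot [0.6569 0.0596 0.06  ] [0.5525 0.0552 0.06  ] [0.6047 0.0574 0.06  ] 0.10451817105469974
hole1 [ 0.60918311 -0.06851239  0.06      ]
black1 [ 0.72777657 -0.07578216  0.11      ]
black2 [ 0.49276347 -0.09821481  0.11      ]
cupA [0.73055246 0.21829215 0.062     ]
cupB [ 0.37232187 -0.1145602   0.062     ]
cupC [ 0.74553764 -0.24427836  0.062     ]
pump [0.77727589 0.043785   0.15      ]
bowl [0.77159481 0.41625136 0.07549638] 1.0724006646971351
pos [ 0.1508 -0.6063  0.239 ] yaw 13.97 tilt 0.06 w 0.087 f [-0.7  0.9  0.5] t 0.15
total [-5.000e-02 -4.000e-02 -7.853e+01] [ 0.5853 -0.4673 -0.0006]
[-0.0, -0.0, -3.9, 0.029, -0.023, -0.0], [-0.0, -0.0, -3.9, 0.031, -0.021, -0.0], [-0.0, -0.0, -3.9, 0.032, -0.019, -0.0], [-0.0, -0.0, -3.9, 0.033, -0.017, -0.0], [-0.0, -0.0, -3.9, 0.034, -0.015, -0.0], [-0.0, -0.0, -3.9, 0.035, -0.012, -0.0], [-0.0, -0.0, -3.9, 0.036, -0.01, -0.0], [-0.0, -0.0, -3.9, 0.037, -0.007, -0.0], [-0.0, -0.0, -3.9, 0.037, -0.005, -0.0], [-0.0, -0.0, -3.9, 0.037, -0.002, -0.0], [-0.0, -0.0, -3.9, 0.037, 0.0, -0.0], [-0.0, -0.0, -3.9, 0.037, 0.003, -0.0], [-0.0, -0.0, -3.9, 0.037, 0.006, -0.0], [-0.0, -0.0, -3.9, 0.037, 0.008, -0.0], [-0.0, -0.0, -3.9, 0.036, 0.011, -0.0], [-0.0, -0.0, -3.9, 0.035, 0.013, -0.0], [-0.0, -0.0, -3.9, 0.034, 0.015, -0.0], [-0.0, -0.0, -3.9, 0.033, 0.018, -0.0], [-0.0, -0.0, -3.9, 0.032, 0.02, -0.0], [-0.0, -0.0, -3.9, 0.03, 0.022, -0.0],
```

The used open tubes are the two white-rimmed ones in the block at top-picture pixels (250,175) and (296,174). The black ones at (276,130) and (285,222) are look-alikes. The fresh tubes are at (347,212) and (373,211) in the caddy, and the red one at (361,254) is not meant. The enlarged crops confirm all of this.

>>> {"method": "send_rows", "body": {
  "steps": [
    [0, 0, -3.9, 0.029, -0.023, 0, -1],
    [0, 0, -3.9, 0.031, -0.021, 0, -1],
    [0, 0, -3.9, 0.032, -0.019, 0, -1],
    [0, 0, -3.9, 0.033, -0.017, 0, -1],
    [0, 0, -3.9, 0.034, -0.015, 0, -1],
    [0, 0, -3.9, 0.035, -0.012, 0, -1],
    [0, 0, -3.9, 0.036, -0.01, 0, -1],
    [0, 0, -3.9, 0.037, -0.007, 0, -1],
    [0, 0, -3.9, 0.037, -0.005, 0, -1],
    [0, 0, -3.9, 0.037, -0.002, 0, -1]
  ],
  "force": 20
}}

```text
time: 1.15
ee_pos: [0.3771, -0.3004, 0.2356]
eef_rot: [0.891, 0.453, -0.002, -0.002]
ft_force: [0.0, 0.2, -0.5]
width: 0.087
```

>>> {"method": "send_rows", "body": {
  "steps": [
    [0, 0, -3.9, 0.037, 0, 0, -1],
    [0, 0, -3.9, 0.037, 0.003, 0, -1],
    [0, 0, -3.9, 0.037, 0.006, 0, -1],
    [0, 0, -3.9, 0.037, 0.008, 0, -1],
    [0, 0, -3.9, 0.036, 0.011, 0, -1],
    [0, 0, -3.9, 0.035, 0.013, 0, -1],
    [0, 0, -3.9, 0.034, 0.015, 0, -1],
    [0, 0, -3.9, 0.033, 0.018, 0, -1],
    [0, 0, -3.9, 0.032, 0.02, 0, -1],
    [0, 0, -3.9, 0.03, 0.022, 0, -1]
  ]
}}

```text
time: 2.15
ee_pos: [0.6044, 0.0143, 0.2341]
eef_rot: [0.679, 0.734, -0.002, -0.003]
ft_force: [0.3, -0.2, 0.6]
width: 0.0869
```

Run:
```python
from h import *
plan([.606,-.0115,.20],92.5,4)
```

```text
pos [0.6044 0.0143 0.2341] yaw 94.39 tilt 0.35 w 0.0869 f [ 0.3 -0.2  0.6] t 2.15
total [-0.35 -0.07  1.89] [-0.0258 -0.0002  0.0341]
[-0.1, -0.0, 0.5, -0.006, -0.0, 0.009], [-0.1, -0.0, 0.5, -0.006, -0.0, 0.009], [-0.1, -0.0, 0.5, -0.006, 0.0, 0.009], [-0.1, -0.0, 0.5, -0.006, 0.0, 0.009],
```

>>> {"method": "send_rows", "body": {
  "steps": [
    [-0.1, 0, 0.5, -0.006, 0, 0.008, -1],
    [-0.1, 0, 0.5, -0.006, 0, 0.008, -1],
    [-0.1, 0, 0.5, -0.006, 0, 0.008, -1],
    [0, 0, 0.4, -0.006, 0, 0.008, -1],
    [0, 0, 0, 0, 0, 0, -1],
    [0, 0, 0, 0, 0, 0, -1],
    [0, 0, 0, 0, 0, 0, -1],
    [0, 0, 0, 0, 0, 0, -1],
    [0, 0, 0, 0, 0, 0, -1],
    [0, 0, 0, 0, 0, 0, -1]
  ]
}}

```text
time: 3.15
ee_pos: [0.6063, -0.0084, 0.1996]
eef_rot: [0.691, 0.723, 0.001, -0.002]
ft_force: [0.5, -0.8, -0.1]
width: 0.0871
```

Run:
```python
from h import *
plan([.606,-.0115,.10],92.5,5)
snap('wrist','w1')
```

```text
pos [ 0.6063 -0.0084  0.1996] yaw 92.6 tilt 0.2 w 0.0871 f [ 0.5 -0.8 -0.1] t 3.15
total [-0.07 -0.18  0.1 ] [-0.0034 -0.0003  0.0996]
[-0.0, -0.0, 0.0, -0.001, -0.0, 0.02], [-0.0, -0.0, 0.0, -0.001, -0.0, 0.02], [-0.0, -0.0, 0.0, -0.001, -0.0, 0.02], [-0.0, -0.0, 0.0, -0.001, -0.0, 0.02], [-0.0, -0.0, 0.0, -0.001, -0.0, 0.02],
```

View pics/w1.png

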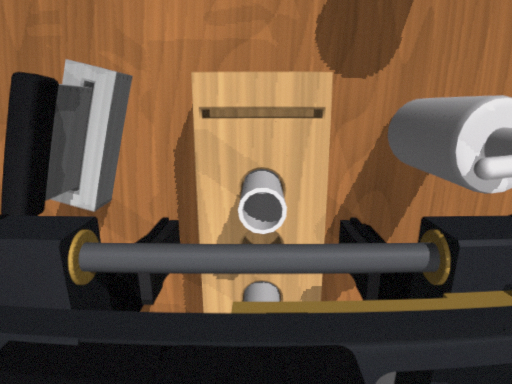

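The wrist view shows the near tube's rim centred at about (263,205) and the slot from (200,113) to (323,113).

Run:
```python
from h import *
f=load('w1')
print(px(f,263,208,.12)); a=px(f,201,113,.06);b=px(f,323,113,.06);print(a,b,(a+b)/2)
cs=[px(f,*c,.06)for c in((192,72),(332,71))];print(cs)
crop('w1','w1c',190,60,340,240,4)
```

```text
[ 0.60919393 -0.01264774  0.12      ]
[0.55279514 0.05212782 0.06      ] [0.6587235  0.05689882 0.06      ] [0.60575932 0.05451332 0.06      ]
[array([0.54479721, 0.08614968, 0.06      ]), array([0.66346362, 0.09231129, 0.06      ])]
```

View pics/w1c.png

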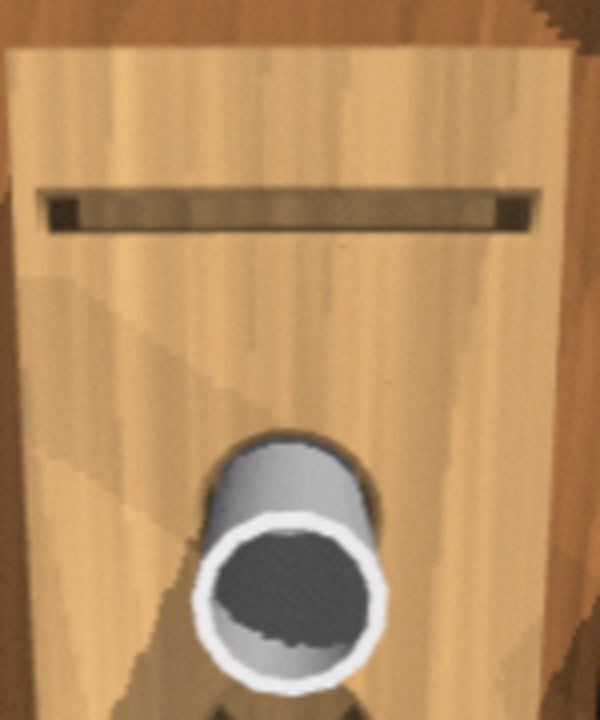

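>>> {"method": "send_rows", "body": {
  "steps": [
    [0, 0, 0, -0.004, 0, 0.02, -1],
    [0, 0, 0, 0, 0, 0.02, -1],
    [0, 0, 0, 0, 0, 0.02, -1],
    [0, 0, 0, 0, 0, 0.02, -1],
    [0, 0, 0, 0, 0, 0.015, -1],
    [0, 0, 0, 0, 0, 0.004, -1],
    [0, 0, 0, 0, 0, 0, -1],
    [0, 0, 0, 0, 0, 0, 1],
    [0, 0, 0, 0, 0, 0, 1],
    [0, 0, 0, 0, 0, 0, 1]
  ]
}}

```text
time: 4.2
ee_pos: [0.6091, -0.0108, 0.1012]
eef_rot: [0.69, 0.723, 0.003, 0.001]
ft_force: [-0.1, -0.3, 0.4]
width: 0.0708
```

>>> {"method": "send_rows", "body": {
  "steps": [
    [0, 0, 0, 0, 0, 0, 1],
    [0, 0, 0, 0, 0, 0, 1],
    [0, 0, 0, 0, 0, 0, 1],
    [0, 0, 0, 0, 0, 0, 1],
    [0, 0, 0, 0, 0, 0, 1],
    [0, 0, 0, 0, 0, 0, 1],
    [0, 0, 0, 0, 0, 0, 1],
    [0, 0, 0, 0, 0, 0, 1],
    [0, 0, 0, 0, 0, 0, 1],
    [0, 0, 0, 0, 0, 0, 1]
  ]
}}

```text
time: 5.2
ee_pos: [0.6098, -0.0109, 0.1025]
eef_rot: [0.69, 0.723, 0.004, 0.002]
ft_force: [-0.8, -0.5, -0.1]
width: 0.0355
```

Run:
```python
from h import *
plan([.606,-.0115,.24],92.5,5)
```

```text
pos [ 0.6098 -0.0109  0.1025] yaw 92.67 tilt 0.46 w 0.0355 f [-0.8 -0.5 -0.1] t 5.2
total [ 0.43 -0.15  0.17] [-1.000e-04 -2.800e-03 -1.375e-01]
[0.1, -0.0, 0.0, -0.0, -0.001, -0.028], [0.1, -0.0, 0.0, -0.0, -0.001, -0.028], [0.1, -0.0, 0.0, -0.0, -0.001, -0.028], [0.1, -0.0, 0.0, -0.0, -0.001, -0.027], [0.1, -0.0, 0.0, -0.0, -0.001, -0.027],
```

>>> {"method": "send_rows", "body": {
  "steps": [
    [0, 0, 0, 0, 0, -0.01, 1],
    [0, 0, 0, 0, 0, -0.02, 1],
    [0, 0, 0, 0, 0, -0.025, 1],
    [0, 0, 0, 0, 0, -0.025, 1],
    [0, 0, 0, 0, 0, -0.025, 1],
    [0, 0, 0, 0, 0, -0.025, 1],
    [0, 0, 0, 0, 0, -0.015, 1],
    [0, 0, 0, 0, 0, 0, 1],
    [0, 0, 0, 0, 0, 0, 1],
    [0, 0, 0, 0, 0, 0, 1]
  ]
}}

```text
time: 6.2
ee_pos: [0.6076, -0.0106, 0.2565]
eef_rot: [0.69, 0.724, 0.004, 0.001]
ft_force: [0.1, -0.2, -0.6]
width: 0.0357
```

Run:
```python
from h import *
plan([.548,.297,.25],92.5,10)
snap('side','s1');snap('wrist','w2')
```

```text
pos [ 0.6076 -0.0106  0.2565] yaw 92.77 tilt 0.47 w 0.0357 f [ 0.1 -0.2 -0.6] t 6.2
total [ 0.44 -0.18  0.27] [ 0.3101 -0.0448  0.0072]
[0.0, -0.0, 0.0, 0.031, -0.004, 0.001], [0.0, -0.0, 0.0, 0.031, -0.004, 0.001], [0.0, -0.0, 0.0, 0.031, -0.005, 0.001], [0.0, -0.0, 0.0, 0.031, -0.005, 0.001], [0.0, -0.0, 0.0, 0.031, -0.005, 0.001], [0.0, -0.0, 0.0, 0.031, -0.005, 0.001], [0.0, -0.0, 0.0, 0.031, -0.005, 0.001], [0.0, -0.0, 0.0, 0.031, -0.005, 0.001], [0.0, -0.0, 0.0, 0.031, -0.005, 0.001], [0.0, -0.0, 0.0, 0.031, -0.005, 0.001],
```

View pics/s1.png

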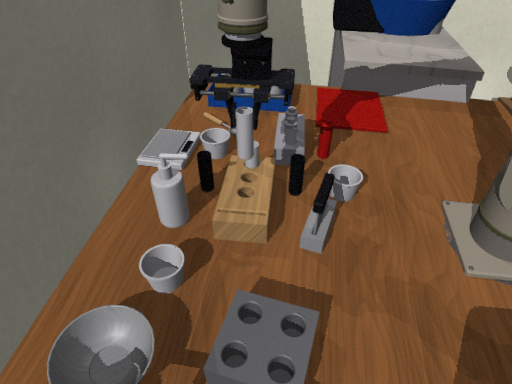

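View pics/w2.png

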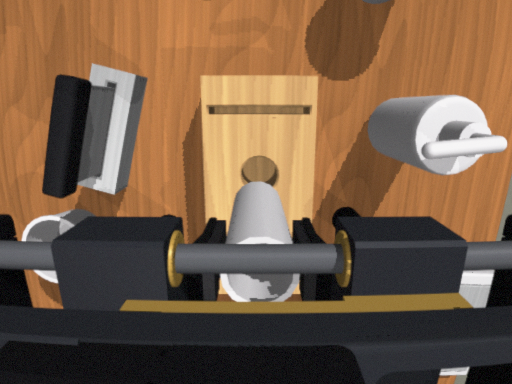

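Run:
```python
from h import *
f=load('w2')
for v in (181,182,183): print(px(f,259,v,.165)-[0,.018,0])
print(px(f,259,170,.06)); print(px(f,259,109.5,.06))
crop('w2','w2c',190,60,340,240,4)
```

```text
[ 0.6074089 -0.0154096  0.165    ]
[ 0.60744566 -0.01618368  0.165     ]
[ 0.60748247 -0.01695897  0.165     ]
[ 0.60865321 -0.00919879  0.06      ]
[0.60562434 0.05459624 0.06      ]
```

View pics/w2c.png

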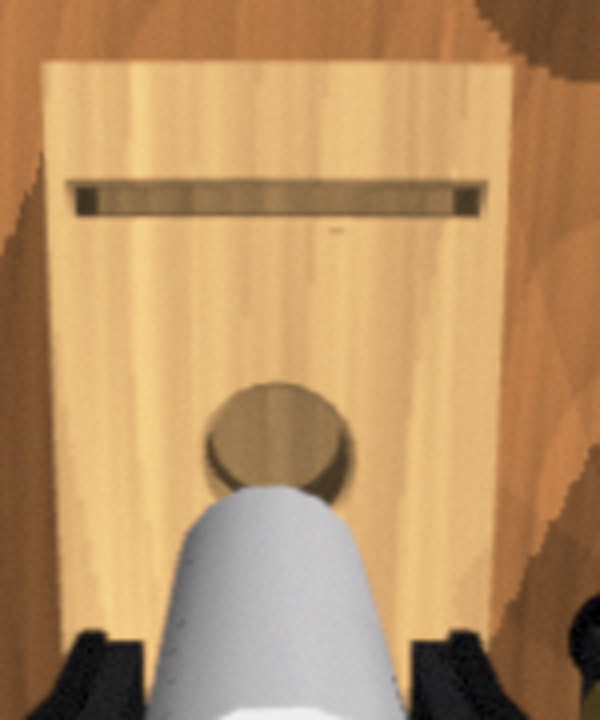

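>>> {"method": "send_rows", "body": {
  "steps": [
    [0, 0, 0, 0.015, -0.002, 0, 1],
    [0, 0, 0, 0.025, -0.004, 0, 1],
    [0, 0, 0, 0.031, -0.005, 0, 1],
    [0, 0, 0, 0.031, -0.005, 0, 1],
    [0, 0, 0, 0.031, -0.005, 0, 1],
    [0, 0, 0, 0.031, -0.005, 0, 1],
    [0, 0, 0, 0.03, -0.005, 0, 1],
    [0, 0, 0, 0.02, -0.003, 0, 1],
    [0, 0, 0, 0, 0, 0, 1],
    [0, 0, 0, 0, 0, 0, 1]
  ]
}}

```text
time: 7.3
ee_pos: [0.5542, 0.2184, 0.2508]
eef_rot: [0.688, 0.726, 0.001, -0.003]
ft_force: [0.5, -0.4, 0.5]
width: 0.0353
```

Run:
```python
from h import *
plan([.548,.297,.25],92.5,10)
snap('wrist','w3')
```

```text
pos [0.5542 0.2184 0.2508] yaw 93.06 tilt 0.39 w 0.0353 f [ 0.5 -0.4  0.5] t 7.3
total [-0.2  -0.33  0.56] [ 0.0788 -0.002   0.0013]
[-0.0, -0.0, 0.1, 0.008, -0.0, 0.0], [-0.0, -0.0, 0.1, 0.008, -0.0, 0.0], [-0.0, -0.0, 0.1, 0.008, -0.0, 0.0], [-0.0, -0.0, 0.1, 0.008, -0.0, 0.0], [-0.0, -0.0, 0.1, 0.008, -0.0, 0.0], [-0.0, -0.0, 0.1, 0.008, -0.0, 0.0], [-0.0, -0.0, 0.1, 0.008, -0.0, 0.0], [-0.0, -0.0, 0.1, 0.008, -0.0, 0.0], [-0.0, -0.0, 0.1, 0.008, -0.0, 0.0], [-0.0, -0.0, 0.1, 0.008, -0.0, 0.0],
```

View pics/w3.png

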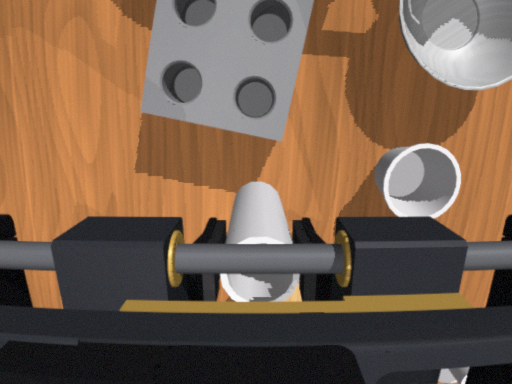

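Run:
```python
from h import *
crop('w3','w3c',140,40,320,200,4)
f=load('w3'); print(px(f,255,97.5,.06),px(f,182,82,.06),px(f,271,20,.06), px(f,258,182,.159)-[0,.018,0])
```

```text
[0.54529361 0.2958034  0.06      ] [0.47085136 0.3076523  0.06      ] [0.55711151 0.37057435 0.06      ] [0.55240335 0.21291192 0.159     ]
```

View pics/w3c.png

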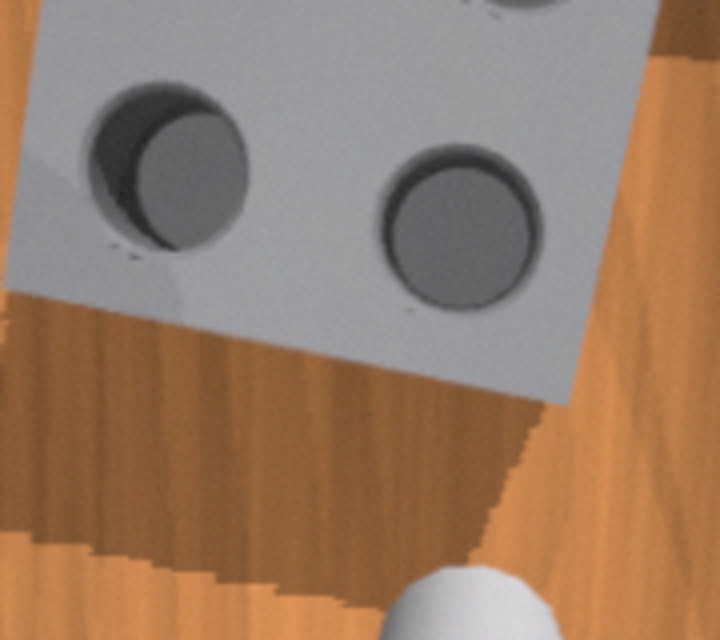

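Run:
```python
from h import *
plan([.545,.300,.17],92.5,8)
```

```text
pos [0.5541 0.2185 0.2509] yaw 93.06 tilt 0.41 w 0.0356 f [-1.6  1.4 -0.6] t 7.35
total [-0.2  -0.35  0.56] [ 0.0814 -0.0045  0.0814]
[-0.0, -0.0, 0.1, 0.01, -0.001, 0.01], [-0.0, -0.0, 0.1, 0.01, -0.001, 0.01], [-0.0, -0.0, 0.1, 0.01, -0.001, 0.01], [-0.0, -0.0, 0.1, 0.01, -0.001, 0.01], [-0.0, -0.0, 0.1, 0.01, -0.001, 0.01], [-0.0, -0.0, 0.1, 0.01, -0.001, 0.01], [-0.0, -0.0, 0.1, 0.01, -0.001, 0.01], [-0.0, -0.0, 0.1, 0.01, -0.001, 0.01],
```

>>> {"method": "send_rows", "body": {
  "steps": [
    [0, -0.1, 0.1, 0.02, -0.001, 0, 1],
    [0, -0.1, 0.1, 0.02, -0.001, 0, 1],
    [0, -0.1, 0.1, 0.02, -0.001, 0.01, 1],
    [-0.1, 0, 0.1, 0.015, -0.001, 0.02, 1],
    [-0.1, 0, 0.1, 0.005, 0, 0.02, 1],
    [0, 0, 0, 0, 0, 0.02, 1],
    [0, 0, 0, 0, 0, 0.01, 1],
    [0, 0, 0, 0, 0, 0, 1],
    [0, 0, 0, 0, 0, 0, 1],
    [0, 0, 0, 0, 0, 0, 1]
  ]
}}

```text
time: 8.35
ee_pos: [0.5512, 0.2905, 0.1685]
eef_rot: [0.698, 0.717, -0.001, 0.002]
ft_force: [0.4, -0.9, -1.3]
width: 0.0354
```

Run:
```python
from h import *
plan([.545,.300,.17],92.5,8)
snap('wrist','w4');snap('side','s4')
crop('w4','w4c',140,40,390,240,3)
crop('s4','s4c',180,240,340,384,4)
```

```text
pos [0.5512 0.2905 0.1685] yaw 91.54 tilt 0.19 w 0.0354 f [ 0.4 -0.9 -1.3] t 8.35
total [ 0.09  0.17 -0.96] [ 0.0096 -0.006  -0.0016]
[0.0, 0.0, -0.1, 0.001, -0.001, -0.0], [0.0, 0.0, -0.1, 0.001, -0.001, -0.0], [0.0, 0.0, -0.1, 0.001, -0.001, -0.0], [0.0, 0.0, -0.1, 0.001, -0.001, -0.0], [0.0, 0.0, -0.1, 0.001, -0.001, -0.0], [0.0, 0.0, -0.1, 0.001, -0.001, -0.0], [0.0, 0.0, -0.1, 0.001, -0.001, -0.0], [0.0, 0.0, -0.1, 0.001, -0.001, -0.0],
```

View pics/w4c.png

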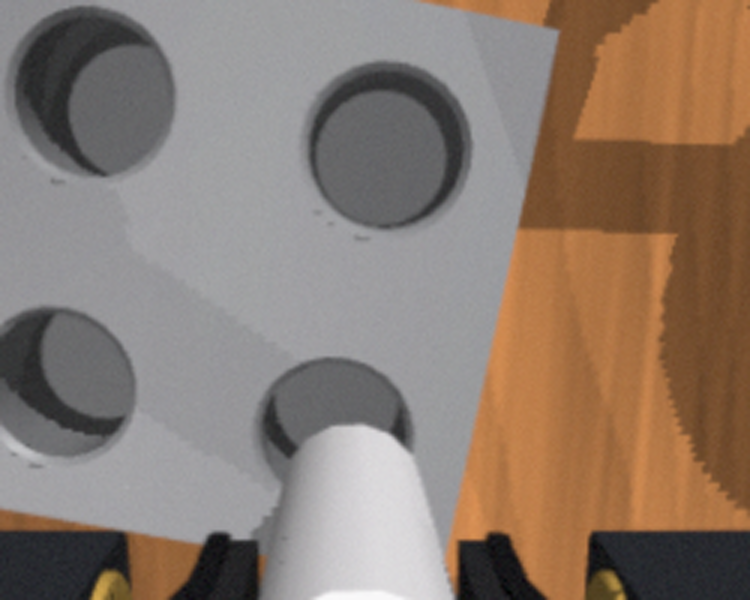

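View pics/s4c.png

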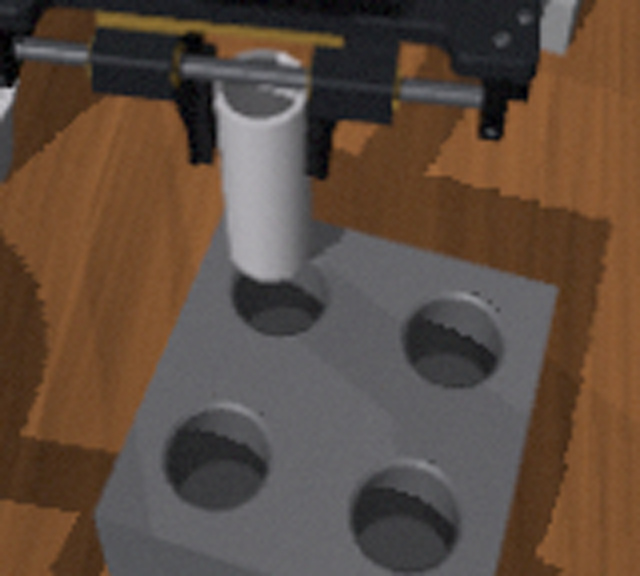

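Run:
```python
from h import *
f=load('w4'); 
h=px(f,140+336/3,40+437/3,.06); hf=px(f,140+338/3,40+357/3,.06); t=px(f,140+353/3,40+424/3,.076)-[0,.018,0]
print('hole',h,'far edge',hf-[0,.021,0],'tube',t,'move',h-t)
g=load('s4')
hs=px(g,180+280/4,240+290/4,.06); ts=px(g,180+270/4,240+282/4,.076)
print('side hole',hs,'tube near edge',ts,'centre',ts-np.array([.018*np.sin(np.radians(8)),.018,0]))
print('tube lr',[px(g,180+a/4,240+262/4,.076) for a in (232,308)])
```

```text
hole [0.54548754 0.29516552 0.06      ] far edge [0.54556137 0.29606666 0.06      ] tube [0.54995397 0.28468891 0.076     ] move [-0.00446643  0.01047661 -0.016     ]
side hole [0.54302611 0.29552366 0.06      ] tube near edge [0.54600669 0.30164533 0.076     ] centre [0.54350158 0.28364533 0.076     ]
tube lr [array([0.56347759, 0.29495989, 0.076     ]), array([0.53183269, 0.28987938, 0.076     ])]
```

>>> {"method": "send_rows", "body": {
  "steps": [
    [0, 0, 0, 0.005, -0.003, 0, 1],
    [0, 0, 0, 0.005, -0.002, 0, 1],
    [0, 0, 0, 0.001, 0, 0, 1],
    [0, 0, 0, 0, 0, 0, 1],
    [0, 0, 0, 0, 0, 0, 1],
    [0, 0, 0, 0, 0, 0, 1],
    [0, 0, 0, 0, 0, 0, 1],
    [0, 0, 0, 0, 0, 0, 1],
    [0, 0, 0, 0, 0, 0, 1],
    [0, 0, 0, 0, 0, 0, 1]
  ]
}}

```text
time: 9.45
ee_pos: [0.5459, 0.3031, 0.1701]
eef_rot: [0.697, 0.717, 0.001, 0.002]
ft_force: [-0.5, -0.2, -0.9]
width: 0.0353
```

Run:
```python
from h import *
plan([.5466,.3015,.105],92.5,8)
```

```text
pos [0.5459 0.3031 0.1701] yaw 91.57 tilt 0.26 w 0.0353 f [-0.5 -0.2 -0.9] t 9.45
total [ 0.23  0.12 -0.93] [-0.0015  0.0004  0.0651]
[0.0, 0.0, -0.1, -0.0, 0.0, 0.008], [0.0, 0.0, -0.1, -0.0, 0.0, 0.008], [0.0, 0.0, -0.1, -0.0, 0.0, 0.008], [0.0, 0.0, -0.1, -0.0, 0.0, 0.008], [0.0, 0.0, -0.1, -0.0, 0.0, 0.008], [0.0, 0.0, -0.1, -0.0, 0.0, 0.008], [0.0, 0.0, -0.1, -0.0, 0.0, 0.008], [0.0, 0.0, -0.1, -0.0, 0.0, 0.008],
```

>>> {"method": "send_rows", "body": {
  "steps": [
    [0, 0, 0, -0.001, 0, 0.008, 1],
    [0, 0, 0, -0.0005, 0, 0.008, 1],
    [0, 0, 0, 0, 0, 0.008, 1],
    [0, 0, 0, 0, 0, 0.008, 1],
    [0, 0, 0, 0, 0, 0.008, 1],
    [0, 0, 0, 0, 0, 0.008, 1],
    [0, 0, 0, 0, 0, 0.008, 1],
    [0, 0, 0, 0, 0, 0.005, 1],
    [0, 0, 0, 0, 0, 0, 1],
    [0, 0, 0, 0, 0, 0, 1]
  ]
}}

```text
time: 10.45
ee_pos: [0.5457, 0.3011, 0.1025]
eef_rot: [0.697, 0.717, 0.0, 0.002]
ft_force: [0.1, 0.9, -0.6]
width: 0.0356
```

Run:
```python
from h import *
plan([.5466,.3015,.105],92.5,8)
snap('side','s5')
crop('s5','s5c',180,240,340,384,4)
```

```text
pos [0.5457 0.3011 0.1025] yaw 91.58 tilt 0.2 w 0.0356 f [ 0.1  0.9 -0.6] t 10.45
total [ 0.14  0.14 -0.92] [ 0.0003  0.001  -0.0025]
[0.0, 0.0, -0.1, 0.0, 0.0, -0.0], [0.0, 0.0, -0.1, 0.0, 0.0, -0.0], [0.0, 0.0, -0.1, 0.0, 0.0, -0.0], [0.0, 0.0, -0.1, 0.0, 0.0, -0.0], [0.0, 0.0, -0.1, 0.0, 0.0, -0.0], [0.0, 0.0, -0.1, 0.0, 0.0, -0.0], [0.0, 0.0, -0.1, 0.0, 0.0, -0.0], [0.0, 0.0, -0.1, 0.0, 0.0, -0.0],
```

View pics/s5c.png

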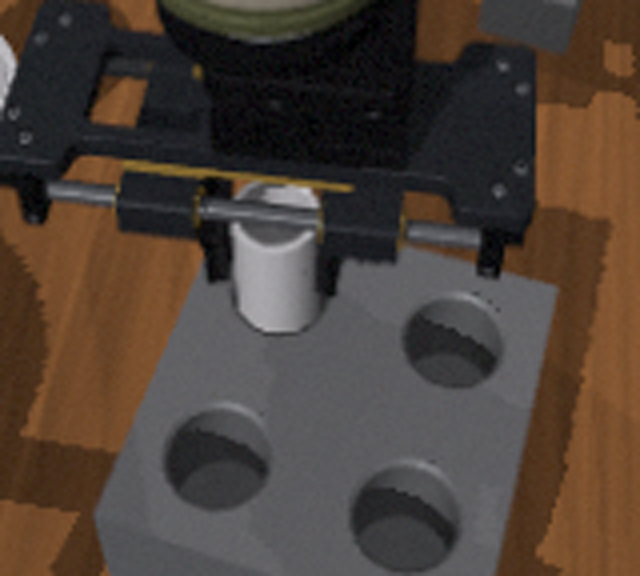

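>>> {"method": "send_rows", "body": {
  "steps": [
    [0, 0, 0, 0, 0, 0, -1],
    [0, 0, 0, 0, 0, 0, -1],
    [0, 0, 0, 0, 0, 0, -1],
    [0, 0, 0, 0, 0, 0, -1],
    [0, 0, 0, 0, 0, 0, -1],
    [0, 0, 0, 0, 0, -0.01, -1],
    [0, 0, 0, 0, 0, -0.03, -1],
    [0, 0, 0, 0, 0, -0.04, -1],
    [0, 0, 0, 0, 0, -0.04, -1],
    [0, 0, 0, 0, 0, -0.02, -1]
  ]
}}

```text
time: 11.5
ee_pos: [0.544, 0.3008, 0.2481]
eef_rot: [0.697, 0.717, -0.002, 0.001]
ft_force: [0.4, 0.2, -0.0]
width: 0.0867
```

Run:
```python
from h import *
plan([.6105,-.129,.22],92.5,12)
```

```text
pos [0.544  0.3008 0.2481] yaw 91.62 tilt 0.2 w 0.0867 f [ 0.4  0.2 -0. ] t 11.5
total [-0.06  0.2  -0.88] [-0.4314  0.0543  0.0295]
[-0.0, 0.0, -0.1, -0.036, 0.005, 0.002], [-0.0, 0.0, -0.1, -0.036, 0.004, 0.002], [-0.0, 0.0, -0.1, -0.036, 0.004, 0.002], [-0.0, 0.0, -0.1, -0.036, 0.004, 0.002], [-0.0, 0.0, -0.1, -0.036, 0.004, 0.002], [-0.0, 0.0, -0.1, -0.036, 0.004, 0.002], [-0.0, 0.0, -0.1, -0.036, 0.004, 0.002], [-0.0, 0.0, -0.1, -0.036, 0.004, 0.002], [-0.0, 0.0, -0.1, -0.036, 0.004, 0.002], [-0.0, 0.0, -0.1, -0.036, 0.004, 0.002], [-0.0, 0.0, -0.1, -0.036, 0.004, 0.002], [-0.0, 0.0, -0.1, -0.036, 0.004, 0.002],
```

>>> {"method": "send_rows", "body": {
  "steps": [
    [0, 0, -0.1, -0.03, 0.004, 0.002, -1],
    [0, 0, -0.1, -0.045, 0.006, 0.003, -1],
    [0, 0, -0.1, -0.048, 0.006, 0.003, -1],
    [0, 0, -0.1, -0.048, 0.006, 0.003, -1],
    [0, 0, -0.1, -0.048, 0.006, 0.003, -1],
    [0, 0, -0.1, -0.048, 0.006, 0.003, -1],
    [0, 0, -0.1, -0.048, 0.006, 0.003, -1],
    [0, 0, -0.1, -0.048, 0.006, 0.003, -1],
    [0, 0, -0.1, -0.03, 0.004, 0.002, -1],
    [0, 0, 0, -0.01, 0, 0, -1]
  ]
}}

```text
time: 12.5
ee_pos: [0.6124, -0.1088, 0.2362]
eef_rot: [0.688, 0.726, 0.006, 0.004]
ft_force: [-0.4, 0.6, 1.8]
width: 0.0867
```

Run:
```python
from h import *
plan([.6105,-.129,.20],92.5,4)
```

```text
pos [ 0.6124 -0.1088  0.2362] yaw 93.08 tilt 0.82 w 0.0867 f [-0.4  0.6  1.8] t 12.5
total [ 0.82 -0.07  0.58] [-0.0202 -0.0035  0.0361]
[0.2, -0.0, 0.1, -0.005, -0.001, 0.009], [0.2, -0.0, 0.1, -0.005, -0.001, 0.009], [0.2, -0.0, 0.1, -0.005, -0.001, 0.009], [0.2, -0.0, 0.1, -0.005, -0.001, 0.009],
```

>>> {"method": "send_rows", "body": {
  "steps": [
    [0.2, 0, 0.1, -0.006, -0.001, 0.009, -1],
    [0.2, 0, 0.1, -0.006, -0.001, 0.009, -1],
    [0.2, 0, 0.1, -0.006, -0.001, 0.009, -1],
    [0.2, 0, 0.1, -0.004, 0, 0.009, -1],
    [0, 0, 0, 0, 0, 0, -1],
    [0, 0, 0, 0, 0, 0, -1],
    [0, 0, 0, 0, 0, 0, -1],
    [0, 0, 0, 0, 0, 0, -1],
    [0, 0, 0, 0, 0, 0, -1],
    [0, 0, 0, 0, 0, 0, -1]
  ]
}}

```text
time: 13.5
ee_pos: [0.6111, -0.1258, 0.1988]
eef_rot: [0.688, 0.726, 0.001, -0.001]
ft_force: [0.0, 0.0, 0.4]
width: 0.0872
```

Run:
```python
from h import *
plan([.6105,-.129,.10],92.5,4)
snap('wrist','w6'); crop('w6','w6c',180,60,380,240,3)
```

```text
pos [ 0.6111 -0.1258  0.1988] yaw 93.07 tilt 0.19 w 0.0872 f [0.  0.  0.4] t 13.5
total [ 0.03 -0.19  0.57] [-0.0035 -0.0008  0.0988]
[0.0, -0.0, 0.1, -0.001, -0.0, 0.025], [0.0, -0.0, 0.1, -0.001, -0.0, 0.025], [0.0, -0.0, 0.1, -0.001, -0.0, 0.025], [0.0, -0.0, 0.1, -0.001, -0.0, 0.025],
```

View pics/w6c.png

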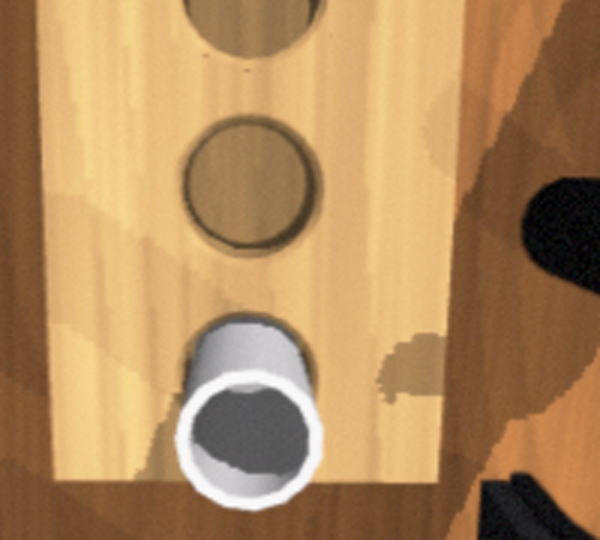

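Run:
```python
from h import *
f=load('w6'); print(px(f,263.3,206.7,.12),px(f,263.7,122,.06))
```

```text
[ 0.61432192 -0.12872744  0.12      ] [ 0.61220133 -0.07061209  0.06      ]
```

>>> {"method": "send_rows", "body": {
  "steps": [
    [0, 0, 0.2, -0.004, 0, 0.02, -1],
    [0, 0, 0.2, -0.002, 0, 0.02, -1],
    [0, 0, 0, 0, 0, 0.02, -1],
    [0, 0, 0, 0, 0, 0.02, -1],
    [0, 0, 0, 0, 0, 0.012, -1],
    [0, 0, 0, 0, 0, 0.003, -1],
    [0, 0, 0, 0, 0, 0, -1],
    [0, 0, 0, 0, 0, 0, 1],
    [0, 0, 0, 0, 0, 0, 1],
    [0, 0, 0, 0, 0, 0, 1]
  ]
}}

```text
time: 14.55
ee_pos: [0.6143, -0.1322, 0.1053]
eef_rot: [0.691, 0.723, 0.003, 0.002]
ft_force: [0.0, 0.3, -0.6]
width: 0.0707
```

>>> {"method": "send_rows", "body": {
  "steps": [
    [0, 0, 0, 0, 0, 0, 1],
    [0, 0, 0, 0, 0, 0, 1],
    [0, 0, 0, 0, 0, 0, 1],
    [0, 0, 0, 0, 0, 0, 1],
    [0, 0, 0, 0, 0, 0, 1],
    [0, 0, 0, 0, 0, 0, 1],
    [0, 0, 0, 0, 0, 0, 1],
    [0, 0, 0, 0, 0, 0, 1],
    [0, 0, 0, 0, 0, 0, 1],
    [0, 0, 0, 0, 0, 0, 1]
  ]
}}

```text
time: 15.55
ee_pos: [0.6149, -0.1323, 0.1065]
eef_rot: [0.691, 0.723, 0.004, 0.003]
ft_force: [-0.9, -0.3, 1.6]
width: 0.0358
```

Run:
```python
from h import *
plan([.6105,-.129,.10],92.5,4)
```

```text
pos [ 0.6149 -0.1323  0.1065] yaw 92.61 tilt 0.54 w 0.0358 f [-0.9 -0.3  1.6] t 15.55
total [ 0.54 -0.03  0.11] [ 0.0035 -0.0043  0.0065]
[0.1, -0.0, 0.0, 0.001, -0.001, 0.002], [0.1, -0.0, 0.0, 0.001, -0.001, 0.002], [0.1, -0.0, 0.0, 0.001, -0.001, 0.002], [0.1, -0.0, 0.0, 0.001, -0.001, 0.002],
```

>>> {"method": "send_rows", "body": {
  "steps": [
    [0.1, 0, 0, 0, 0, -0.01, 1],
    [0.1, 0, 0, 0, 0, -0.02, 1],
    [0.1, 0, 0, 0, 0, -0.025, 1],
    [0.1, 0, 0, 0, 0, -0.025, 1],
    [0.1, 0, 0, 0, 0, -0.025, 1],
    [0, 0, 0, 0, 0, -0.025, 1],
    [0, 0, 0, 0.01, 0, -0.015, 1],
    [0, 0, 0, 0.02, 0, 0, 1],
    [0, 0, 0, 0.03, 0, 0, 1],
    [0, 0, 0, 0.03, 0, 0, 1]
  ]
}}

```text
time: 16.55
ee_pos: [0.6097, -0.0424, 0.2617]
eef_rot: [0.693, 0.721, 0.001, 0.0]
ft_force: [0.7, 0.2, -1.3]
width: 0.0354
```

Run:
```python
from h import *
plan([.482,.36,.25],92.5,10)
```

```text
pos [ 0.6097 -0.0424  0.2617] yaw 92.24 tilt 0.08 w 0.0354 f [ 0.7  0.2 -1.3] t 16.55
total [ 0.08 -0.01 -0.26] [ 0.407  -0.1119  0.0116]
[0.0, -0.0, -0.0, 0.041, -0.011, 0.001], [0.0, -0.0, -0.0, 0.041, -0.011, 0.001], [0.0, -0.0, -0.0, 0.041, -0.011, 0.001], [0.0, -0.0, -0.0, 0.041, -0.011, 0.001], [0.0, -0.0, -0.0, 0.041, -0.011, 0.001], [0.0, -0.0, -0.0, 0.041, -0.011, 0.001], [0.0, -0.0, -0.0, 0.041, -0.011, 0.001], [0.0, -0.0, -0.0, 0.041, -0.011, 0.001], [0.0, -0.0, -0.0, 0.041, -0.011, 0.001], [0.0, -0.0, -0.0, 0.041, -0.011, 0.001],
```

>>> {"method": "send_rows", "body": {
  "steps": [
    [0, 0, 0, 0.045, -0.012, 0, 1],
    [0, 0, 0, 0.045, -0.012, 0, 1],
    [0, 0, 0, 0.045, -0.012, 0, 1],
    [0, 0, 0, 0.045, -0.012, 0, 1],
    [0, 0, 0, 0.045, -0.012, 0, 1],
    [0, 0, 0, 0.045, -0.012, 0, 1],
    [0, 0, 0, 0.045, -0.012, 0, 1],
    [0, 0, 0, 0.03, -0.008, 0, 1],
    [0, 0, 0, 0.015, -0.004, 0, 1],
    [0, 0, 0, 0, 0, 0, 1]
  ]
}}

```text
time: 17.55
ee_pos: [0.4843, 0.339, 0.2635]
eef_rot: [0.689, 0.725, 0.001, -0.001]
ft_force: [0.0, 0.4, -0.3]
width: 0.0357
```

Run:
```python
from h import *
plan([.482,.381,.175],92.5,6)
```

```text
pos [0.4843 0.339  0.2635] yaw 92.97 tilt 0.15 w 0.0357 f [ 0.   0.4 -0.3] t 17.55
total [-0.04 -0.15  0.47] [ 0.0419 -0.0001  0.0886]
[-0.0, -0.0, 0.1, 0.007, -0.0, 0.015], [-0.0, -0.0, 0.1, 0.007, -0.0, 0.015], [-0.0, -0.0, 0.1, 0.007, -0.0, 0.015], [-0.0, -0.0, 0.1, 0.007, -0.0, 0.015], [-0.0, -0.0, 0.1, 0.007, -0.0, 0.015], [-0.0, -0.0, 0.1, 0.007, -0.0, 0.015],
```

>>> {"method": "send_rows", "body": {
  "steps": [
    [0, 0, 0.1, 0.02, 0, 0, 1],
    [0, 0, 0.1, 0.015, 0, 0.02, 1],
    [0, 0, 0.1, 0.006, 0, 0.025, 1],
    [0, 0, 0.1, 0.002, 0, 0.025, 1],
    [0, 0, 0, 0, 0, 0.015, 1],
    [0, 0, 0, 0, 0, 0, 1],
    [0, 0, 0, 0, 0, 0, 1],
    [0, 0, 0, 0, 0, 0, 1],
    [0, 0, 0, 0, 0, 0, 1],
    [0, 0, 0, 0, 0, 0, 1]
  ]
}}

```text
time: 18.55
ee_pos: [0.4851, 0.3794, 0.1803]
eef_rot: [0.693, 0.721, 0.002, 0.001]
ft_force: [0.4, -0.5, -1.3]
width: 0.0354
```

Run:
```python
from h import *
plan([.482,.381,.17],92.5,8)
snap('wrist','w7');snap('side','s7')
crop('w7','w7c',140,40,390,240,3)
crop('s7','s7c',180,240,340,384,4)
```

```text
pos [0.4851 0.3794 0.1803] yaw 92.24 tilt 0.26 w 0.0354 f [ 0.4 -0.5 -1.3] t 18.55
total [ 0.25 -0.09 -0.26] [ 0.0017 -0.0031  0.0103]
[0.0, -0.0, -0.0, 0.0, -0.0, 0.001], [0.0, -0.0, -0.0, 0.0, -0.0, 0.001], [0.0, -0.0, -0.0, 0.0, -0.0, 0.001], [0.0, -0.0, -0.0, 0.0, -0.0, 0.001], [0.0, -0.0, -0.0, 0.0, -0.0, 0.001], [0.0, -0.0, -0.0, 0.0, -0.0, 0.001], [0.0, -0.0, -0.0, 0.0, -0.0, 0.001], [0.0, -0.0, -0.0, 0.0, -0.0, 0.001],
```

View pics/w7c.png

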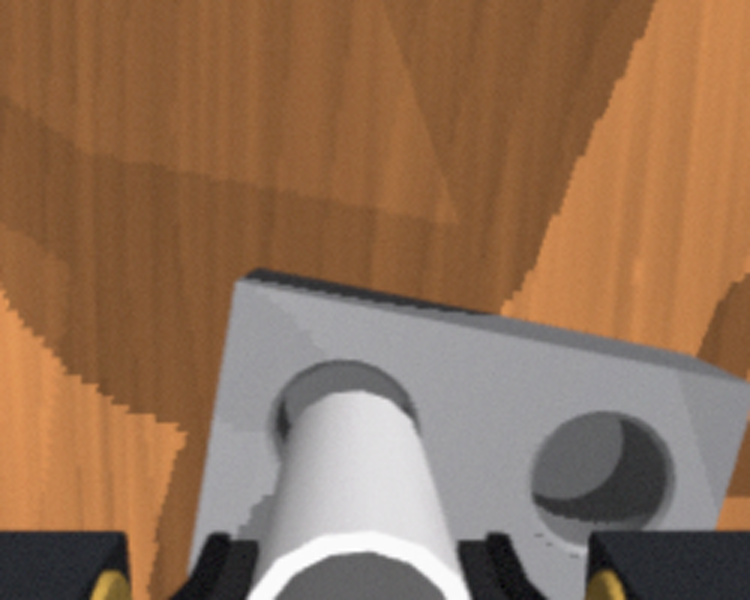

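View pics/s7c.png

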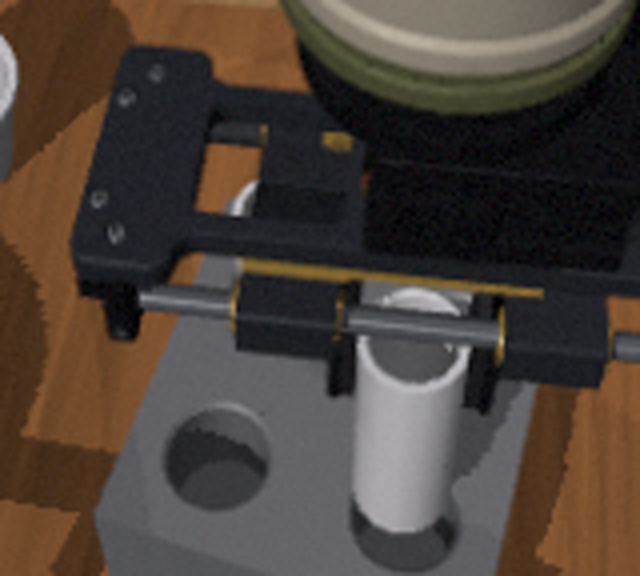

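Run:
```python
from h import *
f=load('w7'); 
h=px(f,140+343/3,40+432/3,.06); t=px(f,140+357/3,40+391/3,.084)-[0,.018,0]
print('hole',h,'tube',t,'move',h-t)
g=load('s7')
hs=px(g,180+406/4,240+517/4,.06); ts=px(g,180+400/4,240+531/4,.084)
l,r=[px(g,180+a/4,240+510/4,.084) for a in (355,450)]
print('side hole',hs,'tube near edge',ts,'c y',ts[1]-.018,'x',(l+r)/2,l-r)
```

```text
hole [0.48138381 0.38304376 0.06      ] tube [0.48462574 0.38169887 0.084     ] move [-0.00324193  0.0013449  -0.024     ]
side hole [0.47948739 0.3826321  0.06      ] tube near edge [0.48121523 0.39779312 0.084     ] c y 0.3797931249500364 x [0.48114602 0.39016094 0.084     ] [0.03419511 0.00520602 0.        ]
```

>>> {"method": "send_rows", "body": {
  "steps": [
    [0.1, 0, 0, 0.002, -0.0025, 0, 1],
    [0.1, 0, 0, 0, 0, 0, 1],
    [0, 0, 0, 0, 0, 0.008, 1],
    [0, 0, 0, 0, 0, 0.01, 1],
    [0, 0, 0, 0, 0, 0.01, 1],
    [0, 0, 0, 0, 0, 0.01, 1],
    [0, 0, 0, 0, 0, 0.01, 1],
    [0, 0, 0, 0, 0, 0.01, 1],
    [0, 0, 0, 0, 0, 0.006, 1],
    [0, 0, 0, 0, 0, 0, 1]
  ]
}}

```text
time: 19.65
ee_pos: [0.4823, 0.3836, 0.121]
eef_rot: [0.693, 0.721, 0.003, 0.001]
ft_force: [-2.2, -1.9, 3.4]
width: 0.0351
```

Run:
```python
from h import *
plan([.482,.381,.106],92.5,3)
snap('side','s8');crop('s8','s8c',180,240,340,384,4)
```

```text
pos [0.4823 0.3836 0.121 ] yaw 92.24 tilt 0.33 w 0.0351 f [-2.2 -1.9  3.4] t 19.65
total [ 0.32 -0.1  -0.26] [-0.0026 -0.0004  0.015 ]
[0.1, -0.0, -0.1, -0.001, -0.0, 0.005], [0.1, -0.0, -0.1, -0.001, -0.0, 0.005], [0.1, -0.0, -0.1, -0.001, -0.0, 0.005],
```

View pics/s8c.png

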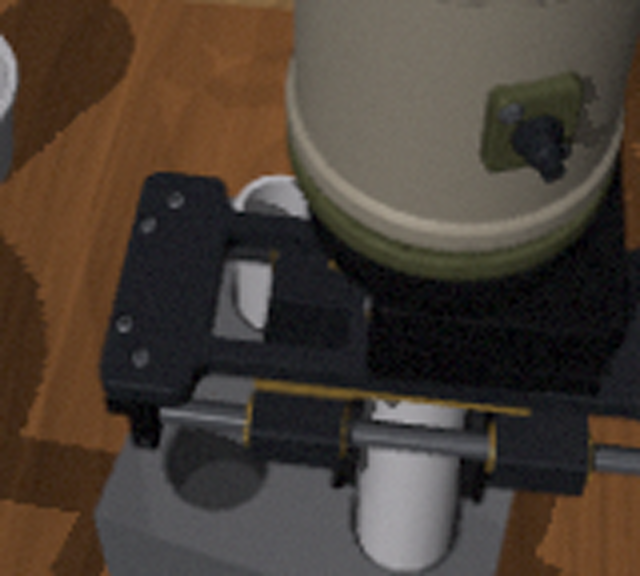

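>>> {"method": "send_rows", "body": {
  "steps": [
    [0.1, 0, 0, -0.001, 0, 0.006, 1],
    [0.1, 0, 0, 0, 0, 0.006, 1],
    [0, 0, 0, 0, 0, 0.005, 1],
    [0, 0, 0, 0, 0, 0.003, 1],
    [0, 0, 0, 0, 0, 0, -1],
    [0, 0, 0, 0, 0, 0, -1],
    [0, 0, 0, 0, 0, 0, -1],
    [0, 0, 0, 0, 0, 0, -1],
    [0, 0, 0, 0, 0, 0, -1],
    [0, 0, 0, 0, 0, 0, -1]
  ]
}}

```text
time: 20.7
ee_pos: [0.4817, 0.3823, 0.0978]
eef_rot: [0.693, 0.721, 0.0, -0.0]
ft_force: [0.1, 0.3, -0.0]
width: 0.0754
```

Run:
```python
from h import *
plan([.482,.381,.26],92.5,4)
```

```text
pos [0.4817 0.3823 0.0978] yaw 92.26 tilt 0.05 w 0.0754 f [ 0.1  0.3 -0. ] t 20.7
total [ 0.02 -0.04 -0.24] [-0.0012  0.0003 -0.1622]
[0.0, -0.0, -0.1, -0.0, 0.0, -0.041], [0.0, -0.0, -0.1, -0.0, 0.0, -0.041], [0.0, -0.0, -0.1, -0.0, 0.0, -0.041], [0.0, -0.0, -0.1, -0.0, 0.0, -0.041],
```

>>> {"method": "send_rows", "body": {
  "steps": [
    [0, 0, 0, 0, 0, -0.01, -1],
    [0, 0, 0, 0, 0, -0.02, -1],
    [0, 0, 0, 0, 0, -0.03, -1],
    [0, 0, 0, 0, 0, -0.04, -1],
    [0, 0, 0, 0, 0, -0.03, -1],
    [0, 0, 0, -0.02, 0, -0.01, -1],
    [0, 0, 0, -0.04, 0, 0, -1],
    [0, 0, 0, -0.04, 0, 0, -1],
    [0, 0, 0, -0.04, 0, 0, -1],
    [0, 0, 0, -0.03, 0, 0, -1]
  ]
}}

```text
time: 21.7
ee_pos: [0.4863, 0.2134, 0.2503]
eef_rot: [0.689, 0.725, 0.003, -0.001]
ft_force: [0.3, -1.1, 0.6]
width: 0.087
```

Run:
```python
from h import *
plan([.4275,.0268,.19],167.3,10)
snap('side','s9');snap('top','t9'); crop('s9','s9c',180,240,340,384,4)
f=load('t9');P=cloud(f)
def dr(name,b,z0,z1):
    x0,y0,x1,y1=b; q=P[y0:y1,x0:x1].reshape(-1,3); q=q[(q[:,2]>z0)&(q[:,2]<z1)]
    r=cv2.minAreaRect(q[:,:2].astype(np.float32)*1000); print(name,len(q),r,q[:,2].mean())
dr('w1',(108,180,150,225),.1,.14)
dr('w2',(70,215,112,255),.1,.14)
dr('caddy',(300,180,440,246),.047,.067)
```

```text
pos [0.4863 0.2134 0.2503] yaw 92.91 tilt 0.39 w 0.087 f [ 0.3 -1.1  0.6] t 21.7
total [  0.4   -0.13 -74.39] [-0.1837 -0.0684  0.059 ]
[0.0, -0.0, -7.4, -0.018, -0.007, 0.006], [0.0, -0.0, -7.4, -0.017, -0.009, 0.006], [0.0, -0.0, -7.4, -0.016, -0.011, 0.006], [0.0, -0.0, -7.4, -0.014, -0.013, 0.006], [0.0, -0.0, -7.4, -0.013, -0.015, 0.006], [0.0, -0.0, -7.4, -0.01, -0.017, 0.006], [0.0, -0.0, -7.4, -0.008, -0.018, 0.006], [0.0, -0.0, -7.4, -0.006, -0.019, 0.006], [0.0, -0.0, -7.4, -0.003, -0.019, 0.006], [0.0, -0.0, -7.4, -0.001, -0.02, 0.006], 
w1 0 ((0.0, 0.0), (0.0, 0.0), 0.0) nan
w2 0 ((0.0, 0.0), (0.0, 0.0), 0.0) nan
caddy 2159 ((546.5826416015625, -281.6844482421875), (285.4696044921875, 110.01774597167969), 86.16529846191406) 0.0556675698239327<stdin>:7: RuntimeWarning: Mean of empty slice.
  ret = ret.dtype.type(ret / rcount)
```

View pics/s9c.png

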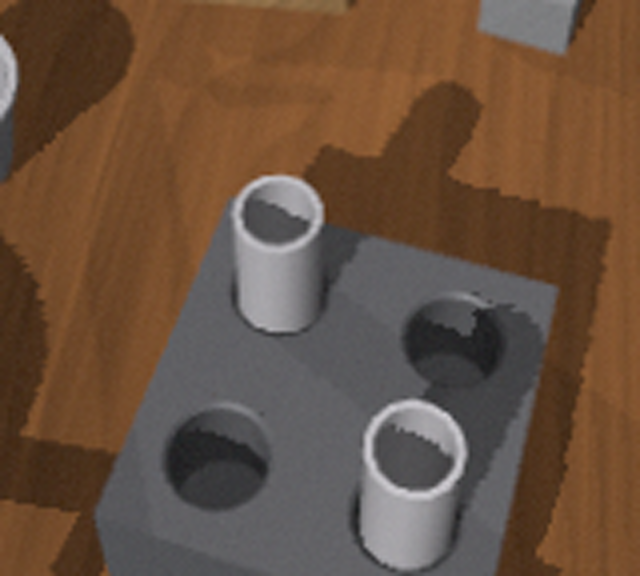

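View pics/t9.png

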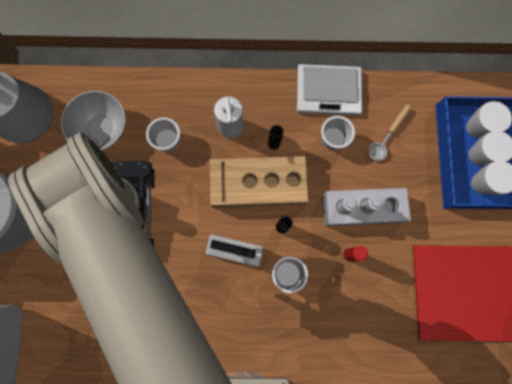

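Run:
```python
from h import *
g=load('s9');P=cloud(g)
for n,(x0,y0,x1,y1) in dict(w1=(232,175,325,260),w2=(362,395,468,500)).items():
    q=P[240+y0//4:240+y1//4,180+x0//4:180+x1//4].reshape(-1,3)
    q=q[q[:,2]>.085]; print(n,q[:,2].max(),np.percentile(q[:,2],[50,90,98]),q[q[:,2]>.112].mean(0))
plan([.4285,.0245,.20],77.3,8)
crop('t9','t9c',300,170,430,280,6)
```

```text
w1 0.6075217135414773 [0.11356112 0.12081754 0.12175152] [0.543629  0.2997484 0.123294 ]
w2 0.6075217135414773 [0.11539855 0.12151142 0.12235765] [0.48048772 0.38819788 0.13213625]
pos [0.4874 0.2109 0.2503] yaw 92.61 tilt 0.32 w 0.087 f [-1.3  0.2 -0.3] t 21.8
total [ 0.21 -0.25 15.31] [-0.1837 -0.0675  0.0493]
[0.0, -0.0, 1.9, -0.023, -0.008, 0.006], [0.0, -0.0, 1.9, -0.023, -0.008, 0.006], [0.0, -0.0, 1.9, -0.023, -0.007, 0.006], [0.0, -0.0, 1.9, -0.024, -0.006, 0.006], [0.0, -0.0, 1.9, -0.024, -0.005, 0.006], [0.0, -0.0, 1.9, -0.024, -0.004, 0.006], [0.0, -0.0, 1.9, -0.024, -0.004, 0.006], [0.0, -0.0, 1.9, -0.024, -0.003, 0.006],
```

View pics/t9c.png

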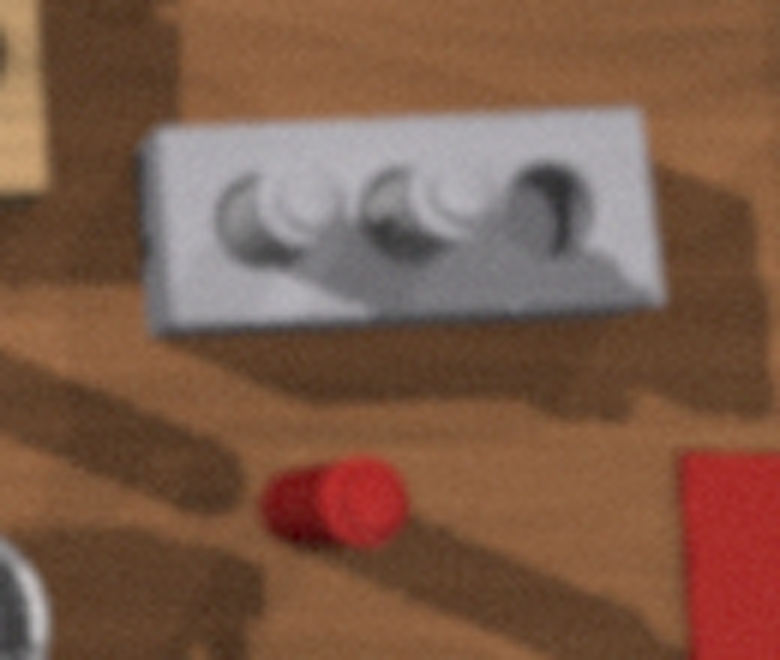

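>>> {"method": "send_rows", "body": {
  "steps": [
    [0, 0, 1.9, -0.023, -0.008, 0.006, -1],
    [0, 0, 1.9, -0.023, -0.008, 0.006, -1],
    [0, 0, 1.9, -0.023, -0.007, 0.006, -1],
    [0, 0, 1.9, -0.024, -0.006, 0.006, -1],
    [0, 0, 1.9, -0.024, -0.005, 0.006, -1],
    [0, 0, 1.9, -0.024, -0.004, 0.006, -1],
    [0, 0, 1.9, -0.024, -0.004, 0.006, -1],
    [0, 0, 1.5, -0.015, -0.003, 0.003, -1],
    [0, 0, 0, 0, 0, 0, -1],
    [0, 0, 0, 0, 0, 0, -1]
  ]
}}

```text
time: 22.8
ee_pos: [0.4289, 0.0352, 0.209]
eef_rot: [0.779, 0.628, 0.007, 0.002]
ft_force: [-0.2, -0.5, -0.3]
width: 0.0869
```

Run:
```python
from h import *
plan([.4285,.0245,.20],77.3,3)
snap('wrist','w10')
```

```text
pos [0.4289 0.0352 0.209 ] yaw 77.74 tilt 0.8 w 0.0869 f [-0.2 -0.5 -0.3] t 22.8
total [ 0.63 -0.48  0.44] [-0.0106  0.0018  0.0089]
[0.2, -0.2, 0.1, -0.004, 0.001, 0.003], [0.2, -0.2, 0.1, -0.004, 0.001, 0.003], [0.2, -0.2, 0.1, -0.004, 0.001, 0.003],
```

View pics/w10.png

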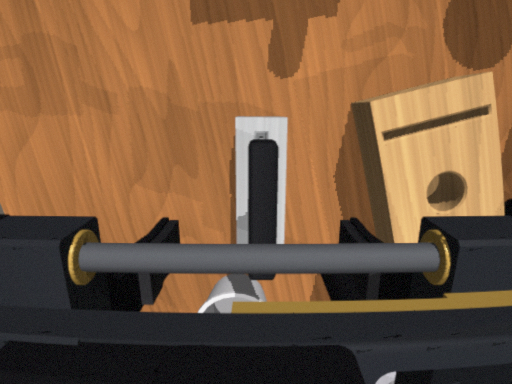

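Run:
```python
from h import *
f=load('w10'); a=px(f,263.5,140,.128);b=px(f,262,278.5,.128);print(a,b,(a+b)/2,np.linalg.norm(a-b),np.degrees(np.arctan2(a[1]-b[1],a[0]-b[0])))
c=(px(f,235,118,.04)+px(f,287,118,.04))/2; d=np.array([np.cos(np.radians(77.3)),np.sin(np.radians(77.3)),0]); print('stand c',c-.07*d)
crop('w10','w10c',200,100,320,300,3)
```

```text
[0.44260021 0.07873141 0.128     ] [ 0.41879069 -0.02668552  0.128     ] [0.43069545 0.02602295 0.128     ] 0.10807230692680023 77.27269609161728
stand c [0.42968317 0.02308425 0.04      ]
```

View pics/w10c.png

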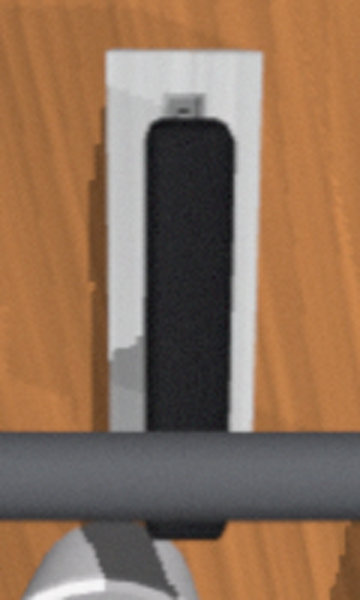

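>>> {"method": "send_rows", "body": {
  "steps": [
    [0.2, -0.2, 0.1, -0.005, 0.002, 0.015, -1],
    [0.2, -0.2, 0.1, -0.004, 0.001, 0.02, -1],
    [0.2, -0.1, 0.1, 0, 0, 0.02, -1],
    [0, 0, 0, 0, 0, 0.02, -1],
    [0, 0, 0, 0, 0, 0.012, -1],
    [0, 0, 0, 0, 0, 0.005, -1],
    [0, 0, 0, 0, 0, 0, -1],
    [0, 0, 0, 0, 0, 0, -1],
    [0, 0, 0, 0, 0, 0, -1],
    [0, 0, 0, 0, 0, 0, -1]
  ]
}}

```text
time: 23.85
ee_pos: [0.4334, 0.0311, 0.1126]
eef_rot: [0.777, 0.63, 0.002, 0.0]
ft_force: [-0.5, -1.0, 0.2]
width: 0.0871
```

Run:
```python
from h import *
plan([.43,.0255,.112],77.3,3)
```

```text
pos [0.4334 0.0311 0.1126] yaw 78.1 tilt 0.19 w 0.0871 f [-0.5 -1.   0.2] t 23.85
total [ 0.13 -0.13  0.8 ] [-0.0062 -0.0021  0.0006]
[0.0, -0.0, 0.3, -0.002, -0.001, 0.0], [0.0, -0.0, 0.3, -0.002, -0.001, 0.0], [0.0, -0.0, 0.3, -0.002, -0.001, 0.0],
```

>>> {"method": "send_rows", "body": {
  "steps": [
    [0, 0, 0.4, -0.004, -0.001, 0, -1],
    [0, 0, 0.3, -0.003, -0.001, 0, -1],
    [0, 0, 0, 0, 0, 0, -1],
    [0, 0, 0, 0, 0, 0, -1],
    [0, 0, 0, 0, 0, 0, -1],
    [0, 0, 0, 0, 0, 0, 1],
    [0, 0, 0, 0, 0, 0, 1],
    [0, 0, 0, 0, 0, 0, 1],
    [0, 0, 0, 0, 0, 0, 1],
    [0, 0, 0, 0, 0, 0, 1]
  ],
  "force": 45
}}

```text
time: 24.85
ee_pos: [0.4303, 0.0238, 0.1137]
eef_rot: [0.781, 0.625, 0.002, 0.001]
ft_force: [0.0, 0.2, -0.3]
width: 0.0551
```

>>> {"method": "send_rows", "body": {
  "steps": [
    [0, 0, 0, 0, 0, 0, 1],
    [0, 0, 0, 0, 0, 0, 1],
    [0, 0, 0, 0, 0, 0, 1],
    [0, 0, 0, 0, 0, 0, 1],
    [0, 0, 0, 0, 0, 0, 1],
    [0, 0, 0, 0, 0, 0, 1],
    [0, 0, 0, 0, 0, 0, 1],
    [0, 0, 0, 0, 0, 0, 1],
    [0, 0, 0, 0, 0, 0, 1],
    [0, 0, 0, 0, 0, 0, 1]
  ]
}}

```text
time: 25.85
ee_pos: [0.4303, 0.0239, 0.1137]
eef_rot: [0.781, 0.625, 0.002, 0.001]
ft_force: [-0.1, -0.2, 0.9]
width: 0.0217
```

Run:
```python
from h import *
plan([.43,.0255,.112],77.3,3)
```

```text
pos [0.4303 0.0239 0.1137] yaw 77.31 tilt 0.28 w 0.0217 f [-0.1 -0.2  0.9] t 25.85
total [ 0.25 -0.13  0.01] [ 0.0015 -0.0006  0.0017]
[0.1, -0.0, 0.0, 0.0, -0.0, 0.001], [0.1, -0.0, 0.0, 0.0, -0.0, 0.001], [0.1, -0.0, 0.0, 0.0, -0.0, 0.001],
```

>>> {"method": "send_rows", "body": {
  "steps": [
    [0, 0, 0, 0, 0, -0.008, 1],
    [0, 0, 0, 0, 0, -0.015, 1],
    [0, 0, 0, 0, 0, -0.02, 1],
    [0, 0, 0, 0, 0, -0.025, 1],
    [0, 0, 0, 0, 0, -0.025, 1],
    [0, 0, 0, 0, 0, -0.02, 1],
    [0, 0, 0, 0, 0, -0.01, 1],
    [0, 0, 0, 0, 0, 0, 1],
    [0, 0, 0, 0, 0, 0, 1],
    [0, 0, 0, 0, 0, 0, 1]
  ]
}}

```text
time: 26.85
ee_pos: [0.427, 0.0242, 0.2412]
eef_rot: [0.78, 0.625, 0.0, -0.001]
ft_force: [0.3, 0.0, -3.2]
width: 0.0214
```

Run:
```python
from h import *
snap('side','s11')
plan([.606,.055,.24],2.6,11)
```

```text
pos [0.4268 0.0241 0.241 ] yaw 77.4 tilt 0.13 w 0.0212 f [ 0.4 -0.  -2.2] t 26.9
total [-1.40e-01 -3.00e-02  7.48e+01] [0.0692 0.1681 0.0008]
[-0.0, -0.0, 6.8, 0.006, 0.015, 0.0], [-0.0, -0.0, 6.8, 0.008, 0.014, 0.0], [-0.0, -0.0, 6.8, 0.01, 0.013, 0.0], [-0.0, -0.0, 6.8, 0.011, 0.012, 0.0], [-0.0, -0.0, 6.8, 0.013, 0.011, 0.0], [-0.0, -0.0, 6.8, 0.014, 0.009, 0.0], [-0.0, -0.0, 6.8, 0.015, 0.007, 0.0], [-0.0, -0.0, 6.8, 0.016, 0.006, 0.0], [-0.0, -0.0, 6.8, 0.016, 0.004, 0.0], [-0.0, -0.0, 6.8, 0.016, 0.002, 0.0], [-0.0, -0.0, 6.8, 0.017, -0.0, 0.0],
```

View pics/s11.png

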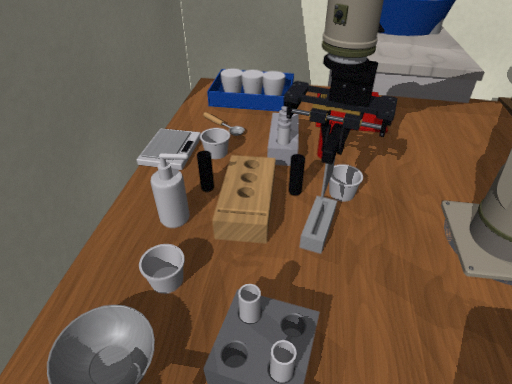

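>>> {"method": "send_rows", "body": {
  "steps": [
    [0, 0, 6.8, 0.006, 0.015, 0, 1],
    [0, 0, 6.8, 0.008, 0.014, 0, 1],
    [0, 0, 6.8, 0.01, 0.013, 0, 1],
    [0, 0, 6.8, 0.011, 0.012, 0, 1],
    [0, 0, 6.8, 0.013, 0.011, 0, 1],
    [0, 0, 6.8, 0.014, 0.009, 0, 1],
    [0, 0, 6.8, 0.015, 0.007, 0, 1],
    [0, 0, 6.8, 0.016, 0.006, 0, 1],
    [0, 0, 6.8, 0.016, 0.004, 0, 1],
    [0, 0, 5, 0.012, 0.002, 0, 1]
  ]
}}

```text
time: 27.9
ee_pos: [0.5871, 0.0485, 0.2288]
eef_rot: [0.997, 0.074, -0.009, -0.002]
ft_force: [-0.6, 0.0, -2.2]
width: 0.0215
```

Run:
```python
from h import *
plan([.606,.055,.20],2.6,4)
```

```text
pos [0.5871 0.0485 0.2288] yaw 8.52 tilt 1.03 w 0.0215 f [-0.6  0.  -2.2] t 27.9
total [-0.24  1.    5.92] [ 0.0201 -0.0035  0.0285]
[-0.1, 0.3, 1.5, 0.005, -0.001, 0.007], [-0.1, 0.3, 1.5, 0.005, -0.001, 0.007], [-0.1, 0.3, 1.5, 0.005, -0.001, 0.007], [-0.1, 0.3, 1.5, 0.005, -0.001, 0.007],
```

>>> {"method": "send_rows", "body": {
  "steps": [
    [0, 0.3, 1.5, 0.006, -0.001, 0.007, 1],
    [0, 0.3, 1.5, 0.006, -0.001, 0.007, 1],
    [-0.1, 0.3, 1.5, 0.006, -0.001, 0.007, 1],
    [-0.1, 0.2, 1.4, 0.005, -0.001, 0.007, 1],
    [0, 0, 0, 0, 0, 0, 1],
    [0, 0, 0, 0, 0, 0, 1],
    [0, 0, 0, 0, 0, 0, 1],
    [0, 0, 0, 0, 0, 0, 1],
    [0, 0, 0, 0, 0, 0, 1],
    [0, 0, 0, 0, 0, 0, 1]
  ]
}}

```text
time: 28.9
ee_pos: [0.6086, 0.055, 0.192]
eef_rot: [1.0, 0.02, -0.005, -0.001]
ft_force: [0.2, -0.6, -2.9]
width: 0.0216
```

Run:
```python
from h import *
plan([.606,.055,.185],2.6,4)
snap('wrist','w12');snap('side','s12');crop('s12','s12c',180,100,320,250,5)
```

```text
pos [0.6086 0.055  0.192 ] yaw 2.3 tilt 0.57 w 0.0216 f [ 0.2 -0.6 -2.9] t 28.9
total [-0.17  0.55 -0.31] [-0.0025 -0.0001  0.007 ]
[-0.0, 0.1, -0.1, -0.001, -0.0, 0.002], [-0.0, 0.1, -0.1, -0.001, -0.0, 0.002], [-0.0, 0.1, -0.1, -0.001, -0.0, 0.002], [-0.0, 0.1, -0.1, -0.001, -0.0, 0.002],
```

View pics/w12.png

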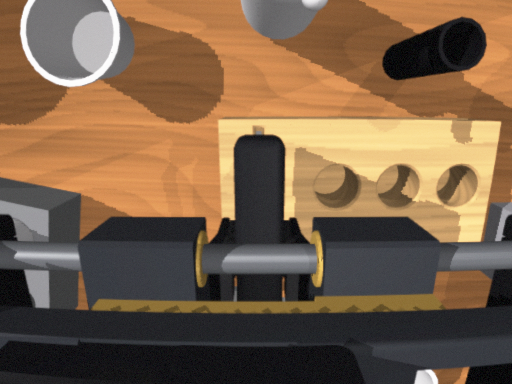

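View pics/s12c.png

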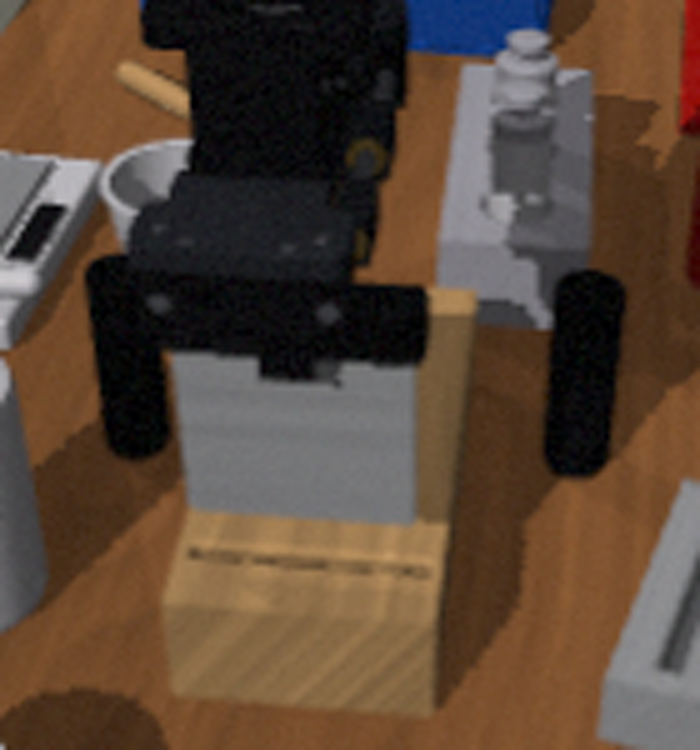

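Run:
```python
from h import *
g=load('s12'); q=lambda a,b,z: px(g,180+a/5-.4,100+b/5-.4,z)
A,B=q(188,512,.0863),q(414,523,.0863); C,D=q(186,552,.06),q(432,574,.06)
print('blade',A,B,(A+B)/2,np.linalg.norm(A-B)); print('slot',C,D,(C+D)/2,np.linalg.norm(C-D))
print('yaw', [np.degrees(np.arctan2(*(m-n)[[1,0]])) for m,n in((A,B),(C,D))])
crop('w12','w12c',200,100,320,220,5)
g2=load('s11')
crop('s11','s11c',200,150,300,240,6)
```

```text
blade [0.65676256 0.05972191 0.0863    ] [0.55781128 0.05095256 0.0863    ] [0.60728692 0.05533724 0.0863    ] 0.09933909639600197
slot [0.6600108  0.05813101 0.06      ] [0.54891416 0.0544693  0.06      ] [0.60446248 0.05630015 0.06      ] 0.11115696574949911
yaw [np.float64(5.0644860965186576), np.float64(1.8877647985237918)]
```

View pics/w12c.png

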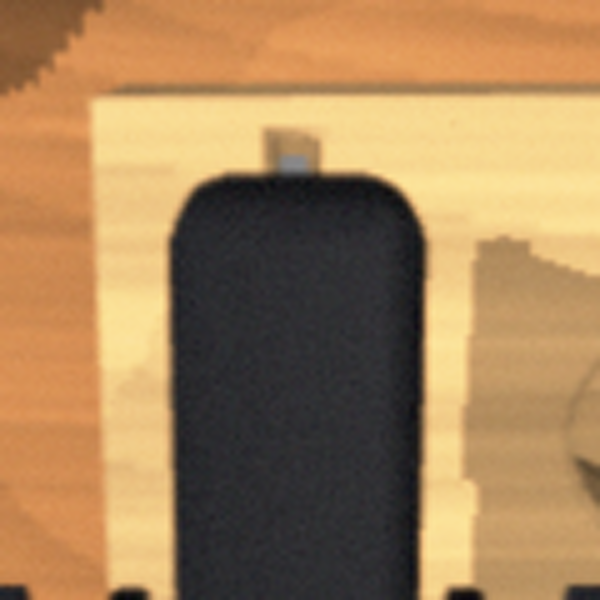

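View pics/s11c.png

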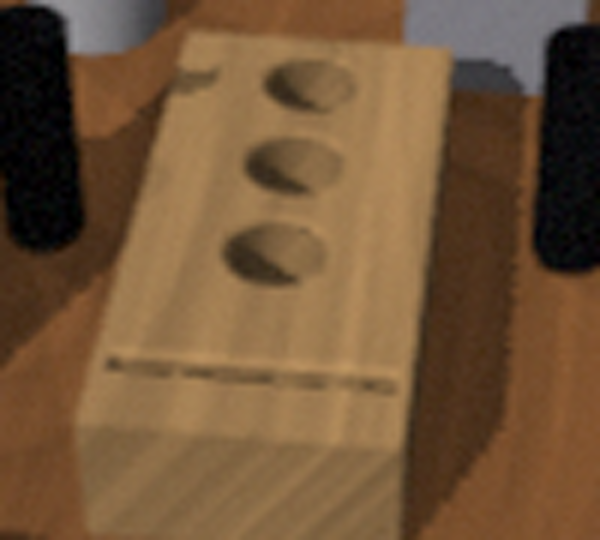

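Run:
```python
from h import *
f=load('w12'); q=lambda a,b,z: px(f,200+a/5-.4,100+b/5-.4,z)
s=q(292,127,.06); b=q(295,155,.0863); print(s-[.055,.0025,0],b-[.05,.0022,0])
print(q(292,137,.06))
```

```text
[0.60522018 0.05501047 0.06      ] [0.6077167 0.0546092 0.0863   ]
[0.65854156 0.05744571 0.06      ]
```

>>> {"method": "send_rows", "body": {
  "steps": [
    [0, 0.3, -0.2, -0.003, -0.0005, 0, 1],
    [-0.1, 0.2, -0.1, -0.001, 0, 0, 1],
    [0, 0, 0, 0, 0, 0.004, 1],
    [0, 0, 0, 0, 0, 0.006, 1],
    [0, 0, 0, 0, 0, 0.006, 1],
    [0, 0, 0, 0, 0, 0.002, 1],
    [0, 0, 0, 0, 0, 0, 1],
    [0, 0, 0, 0, 0, 0, 1],
    [0, 0, 0, 0, 0, 0, 1],
    [0, 0, 0, 0, 0, 0, 1]
  ]
}}

```text
time: 30.0
ee_pos: [0.604, 0.0553, 0.1721]
eef_rot: [1.0, 0.023, -0.0, -0.0]
ft_force: [0.4, -0.2, -2.5]
width: 0.0219
```

Run:
```python
from h import *
plan([.606,.055,.115],2.6,4)
snap('wrist','w13');crop('w13','w13c',200,100,320,220,5);snap('side','s13');crop('s13','s13c',180,100,320,250,5)
```

```text
pos [0.604  0.0553 0.1721] yaw 2.62 tilt 0.07 w 0.0219 f [ 0.4 -0.2 -2.5] t 30.0
total [-0.06  0.03  0.02] [0.002  0.0005 0.0571]
[-0.0, 0.0, 0.0, 0.0, 0.0, 0.014], [-0.0, 0.0, 0.0, 0.0, 0.0, 0.014], [-0.0, 0.0, 0.0, 0.0, 0.0, 0.014], [-0.0, 0.0, 0.0, 0.0, 0.0, 0.014],
```

View pics/w13c.png

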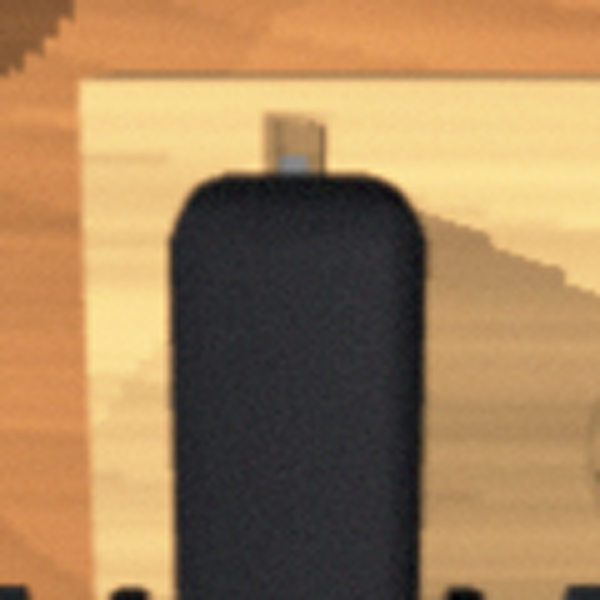

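View pics/s13c.png

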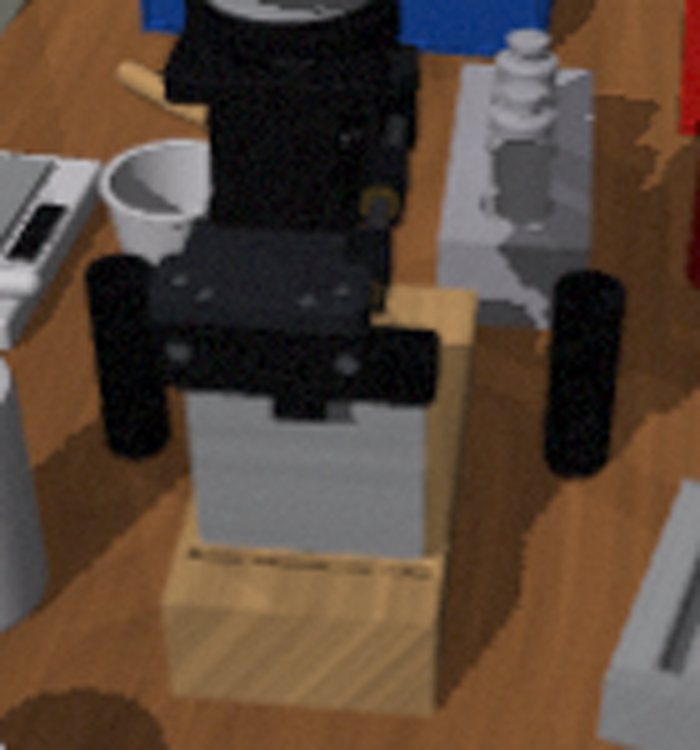

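Run:
```python
from h import *
f=load('w13'); q=lambda a,b,z: px(f,200+a/5-.4,100+b/5-.4,z)
s=q(294,113,.06); b=q(295,155,.0664); print(s-[.055,.0025,0],b-[.05,.0022,0])
g=load('s13'); q=lambda a,b,z: px(g,180+a/5-.4,100+b/5-.4,z)
A,B=q(203,543,.0664),q(426,555,.0664);C,D=q(186,552,.06),q(432,574,.06)
print('blade',A,B,(A+B)/2,np.linalg.norm(A-B),(C+D)/2)
```

```text
[0.60514285 0.05525961 0.06      ] [0.60407013 0.05511899 0.0664    ]
blade [0.65183728 0.05768761 0.0664    ] [0.55241064 0.04948287 0.0664    ] [0.60212396 0.05358524 0.0664    ] 0.09976459058691205 [0.60446248 0.05630015 0.06      ]
```

Shift +x by about 1.5 mm, then go down.

>>> {"method": "send_rows", "body": {
  "steps": [
    [0, 0, 0, 0.0015, 0, 0, 1],
    [0, 0, 0, 0.0005, 0, 0.004, 1],
    [0, 0, 0, 0, 0, 0.006, 1],
    [0, 0, 0, 0, 0, 0.006, 1],
    [0, 0, 0, 0, 0, 0.006, 1],
    [0, 0, 0, 0, 0, 0.006, 1],
    [0, 0, 0, 0, 0, 0.006, 1],
    [0, 0, 0, 0, 0, 0.004, 1],
    [0, 0, 0, 0, 0, 0, 1],
    [0, 0, 0, 0, 0, 0, 1]
  ]
}}

```text
time: 31.1
ee_pos: [0.6057, 0.0554, 0.1298]
eef_rot: [1.0, 0.023, -0.001, -0.001]
ft_force: [-0.3, 0.8, -3.5]
width: 0.0214
```

Run:
```python
from h import *
plan([.606,.055,.1157],2.6,4)
```

```text
pos [0.6057 0.0554 0.1298] yaw 2.63 tilt 0.12 w 0.0214 f [-0.3  0.8 -3.5] t 31.1
total [-0.06  0.1   0.03] [0.0003 0.0004 0.0141]
[-0.0, 0.0, 0.0, 0.0, 0.0, 0.004], [-0.0, 0.0, 0.0, 0.0, 0.0, 0.004], [-0.0, 0.0, 0.0, 0.0, 0.0, 0.004], [-0.0, 0.0, 0.0, 0.0, 0.0, 0.004],
```

Bottom edge is at about z = 0.024 with no contact force, so it is in the slot. I'll finish the descent and release.

>>> {"method": "send_rows", "body": {
  "steps": [
    [0, 0, 0, 0, 0, 0.005, 1],
    [0, 0, 0, 0, 0, 0.005, 1],
    [0, 0, 0, 0, 0, 0.004, 1],
    [0, 0, 0, 0, 0, 0.001, 1],
    [0, 0, 0, 0, 0, 0, 1],
    [0, 0, 0, 0, 0, 0, -1],
    [0, 0, 0, 0, 0, 0, -1],
    [0, 0, 0, 0, 0, 0, -1],
    [0, 0, 0, 0, 0, 0, -1],
    [0, 0, 0, 0, 0, 0, -1]
  ]
}}

```text
time: 32.1
ee_pos: [0.6073, 0.0558, 0.1161]
eef_rot: [1.0, 0.023, 0.001, -0.0]
ft_force: [-0.5, -0.4, -0.1]
width: 0.054
```

Run:
```python
from h import *
plan([.606,.055,.1157],2.6,4)
```

```text
pos [0.6073 0.0558 0.1161] yaw 2.62 tilt 0.16 w 0.054 f [-0.5 -0.4 -0.1] t 32.1
total [-0.05 -0.15  0.02] [-0.0014  0.0008  0.0004]
[-0.0, -0.0, 0.0, -0.0, 0.0, 0.0], [-0.0, -0.0, 0.0, -0.0, 0.0, 0.0], [-0.0, -0.0, 0.0, -0.0, 0.0, 0.0], [-0.0, -0.0, 0.0, -0.0, 0.0, 0.0],
```

>>> {"method": "send_rows", "body": {
  "steps": [
    [0, 0, 0, 0, 0, 0, -1],
    [0, 0, 0, 0, 0, 0, -1],
    [0, 0, 0, 0, 0, -0.01, -1],
    [0, 0, 0, 0, 0, -0.02, -1],
    [0, 0, 0, 0, 0, -0.03, -1],
    [0, 0, 0, 0, 0, -0.03, -1],
    [0, 0, 0, 0, 0, -0.02, -1],
    [0, 0, -4, -0.02, 0.02, 0, -1],
    [0, 0, -7, -0.025, 0.03, 0, -1],
    [0, 0, -7, -0.02, 0.035, 0, -1]
  ]
}}

```text
time: 33.1
ee_pos: [0.5553, -0.0312, 0.2358]
eef_rot: [0.982, 0.189, 0.004, -0.002]
ft_force: [1.3, -1.1, 1.1]
width: 0.0867
```

Run:
```python
from h import *
plan([.545,-.22,.25],92.5,9)
snap('side','s14');snap('top','t14'); crop('s14','s14c',180,100,320,250,5)
f=load('t14');P=cloud(f)
q=P[140:215,205:315].reshape(-1,3); q=q[(q[:,2]>.1)&(q[:,2]<.14)]; 
if len(q): print(len(q),cv2.minAreaRect(q[:,:2].astype(np.float32)*1000),np.median(q[:,2]))
```

```text
pos [ 0.5553 -0.0312  0.2358] yaw 21.77 tilt 0.46 w 0.0867 f [ 1.3 -1.1  1.1] t 33.1
total [  0.18  -0.45 -70.72] [-0.0795  0.1715 -0.0151]
[0.0, -0.1, -7.9, -0.009, 0.019, -0.002], [0.0, -0.1, -7.9, -0.011, 0.018, -0.002], [0.0, -0.1, -7.9, -0.014, 0.016, -0.002], [0.0, -0.1, -7.9, -0.016, 0.014, -0.002], [0.0, -0.1, -7.9, -0.017, 0.012, -0.002], [0.0, -0.1, -7.9, -0.019, 0.009, -0.002], [0.0, -0.1, -7.9, -0.02, 0.006, -0.002], [0.0, -0.1, -7.9, -0.021, 0.004, -0.002], [0.0, -0.1, -7.9, -0.021, 0.001, -0.002], 
214 ((604.1658935546875, 59.350791931152344), (106.34005737304688, 21.92364501953125), 2.2060976028442383) 0.12866743081658605
```

View pics/s14c.png

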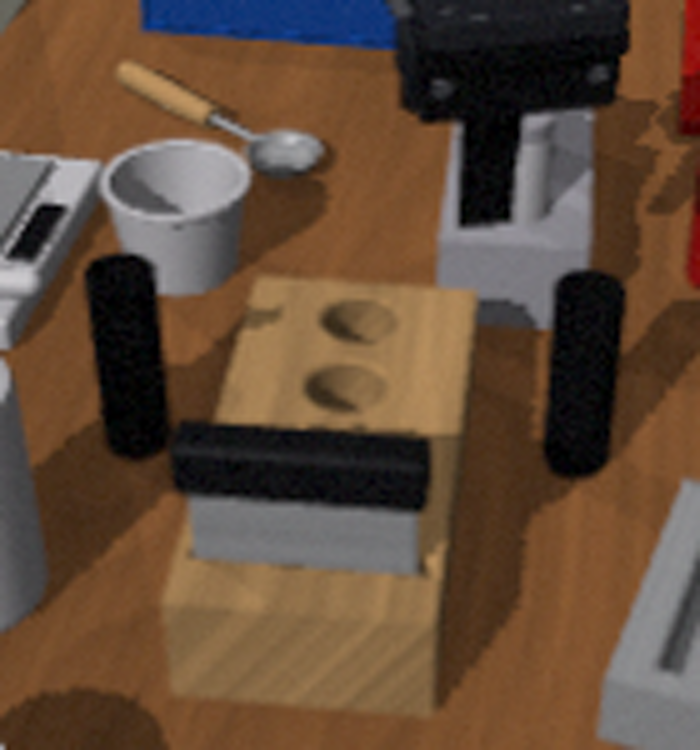

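View pics/t14.png

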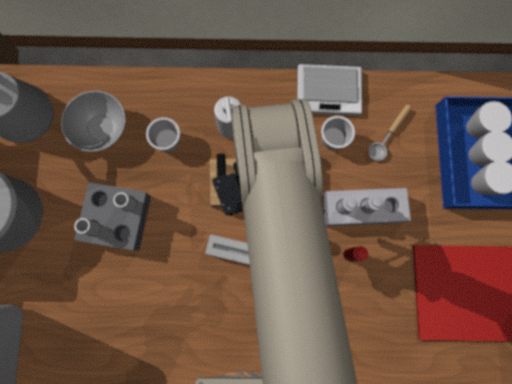

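Run:
```python
from h import *
f=load('t14');P=cloud(f)
def dr(name,b,z0,z1):
    x0,y0,x1,y1=b; q=P[y0:y1,x0:x1].reshape(-1,3); q=q[(q[:,2]>z0)&(q[:,2]<z1)]
    r=cv2.minAreaRect(q[:,:2].astype(np.float32)*1000); print(name,len(q),r,q.mean(0).round(4))
dr('caddy',(322,180,415,236),.047,.067)
dr('f1',(335,190,360,222),.116,.14)
dr('f2',(362,190,390,222),.116,.14)
dr('w1',(108,180,150,225),.1,.14)
dr('w2',(70,215,112,255),.1,.14)
```

```text
caddy 2003 ((544.1900634765625, -315.8450012207031), (85.5492172241211, 211.33824157714844), 3.2707340717315674) [ 0.5421 -0.3147  0.0554]
f1 127 ((539.6815185546875, -255.18496704101562), (31.990089416503906, 32.26017379760742), 48.03889846801758) [ 0.5397 -0.2523  0.1256]
f2 134 ((542.427490234375, -315.0870666503906), (34.652923583984375, 30.824480056762695), 74.06669616699219) [ 0.5424 -0.3142  0.1252]
w1 126 ((542.1812133789062, 299.24835205078125), (35.87715148925781, 34.041263580322266), 64.7139663696289) [0.5419 0.2995 0.1138]
w2 137 ((477.81298828125, 385.47314453125), (33.5634880065918, 34.8721809387207), 1.4718964099884033) [0.4782 0.3849 0.1141]
```

>>> {"method": "send_rows", "body": {
  "steps": [
    [0, -0.1, -7.9, -0.009, 0.019, 0, -1],
    [0, -0.1, -7.9, -0.011, 0.018, 0, -1],
    [0, -0.1, -7.9, -0.014, 0.016, 0, -1],
    [0, -0.1, -7.9, -0.016, 0.014, 0, -1],
    [0, 0, -7.9, -0.017, 0.012, 0, -1],
    [0, 0, -7.9, -0.019, 0.009, 0, -1],
    [0, 0, -7.9, -0.02, 0.006, 0, -1],
    [0, 0, -7.5, -0.021, 0.004, 0, -1],
    [0, 0, -6, -0.015, 0.001, 0, -1],
    [0, 0, 0, 0, 0, 0, -1]
  ]
}}

```text
time: 34.2
ee_pos: [0.5482, -0.227, 0.2437]
eef_rot: [0.693, 0.721, 0.001, 0.004]
ft_force: [-1.3, -0.4, 0.1]
width: 0.0872
```

Run:
```python
from h import *
plan([.545,-.26,.22],92.5,4)
snap('wrist','w15')
```

```text
pos [ 0.5482 -0.227   0.2437] yaw 92.26 tilt 0.48 w 0.0872 f [-1.3 -0.4  0.1] t 34.2
total [ 0.38  0.3  -0.23] [-0.0327 -0.0047  0.0238]
[0.1, 0.1, -0.1, -0.008, -0.001, 0.006], [0.1, 0.1, -0.1, -0.008, -0.001, 0.006], [0.1, 0.1, -0.1, -0.008, -0.001, 0.006], [0.1, 0.1, -0.1, -0.008, -0.001, 0.006],
```

View pics/w15.png

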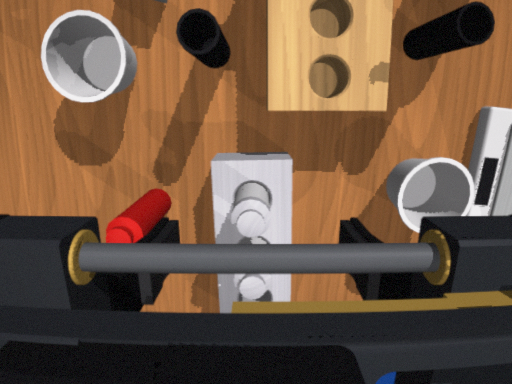

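Run:
```python
from h import *
f=load('w15'); crop('w15','w15c',200,140,310,310,4)
print(px(f,252,222,.133),px(f,252,286,.133)); 
P=cloud(f); q=P[200:245,235:275].reshape(-1,3); q=q[(q[:,2]>.122)&(q[:,2]<.145)]; print(len(q),q.mean(0),cv2.minEnclosingCircle(q[:,:2].astype(np.float32)))
print('red',px(load('t14'),363,253,.126))
```

```text
[ 0.54400493 -0.25491917  0.133     ] [ 0.54600372 -0.31645394  0.133     ]
617 [ 0.54234132 -0.25640451  0.13120783] ((0.5423263311386108, -0.25755760073661804), 0.012143995612859726)
red [ 0.42147557 -0.27979288  0.126     ]
```

View pics/w15c.png

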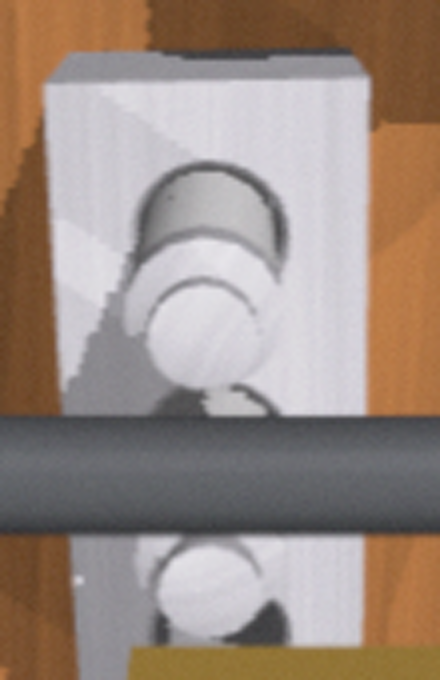

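>>> {"method": "send_rows", "body": {
  "steps": [
    [0.1, 0.1, -0.1, -0.01, -0.002, 0.005, -1],
    [0.1, 0.1, -0.1, -0.01, -0.002, 0.008, -1],
    [0.1, 0.1, 0, -0.008, -0.002, 0.01, -1],
    [0.1, 0, 0, -0.002, -0.001, 0.01, -1],
    [0, 0, 0, 0, 0, 0.01, -1],
    [0, 0, 0, 0, 0, 0, -1],
    [0, 0, 0, 0, 0, 0, -1],
    [0, 0, 0, 0, 0, 0, -1],
    [0, 0, 0, 0, 0, 0, -1],
    [0, 0, 0, 0, 0, 0, -1]
  ]
}}

```text
time: 35.25
ee_pos: [0.5432, -0.2532, 0.1973]
eef_rot: [0.694, 0.72, 0.001, -0.001]
ft_force: [-0.2, 0.7, 0.3]
width: 0.0873
```

Run:
```python
from h import *
plan([.5425,-.2565,.095],92.8,4)
```

```text
pos [ 0.5432 -0.2532  0.1973] yaw 92.14 tilt 0.14 w 0.0873 f [-0.2  0.7  0.3] t 35.25
total [-0.04 -0.13 -0.66] [-0.0035 -0.0007  0.1023]
[-0.0, -0.0, -0.2, -0.001, -0.0, 0.026], [-0.0, -0.0, -0.2, -0.001, -0.0, 0.026], [-0.0, -0.0, -0.2, -0.001, -0.0, 0.026], [-0.0, -0.0, -0.2, -0.001, -0.0, 0.026],
```

>>> {"method": "send_rows", "body": {
  "steps": [
    [0, 0, -0.3, -0.004, -0.001, 0.015, -1],
    [0, 0, -0.2, 0, 0, 0.02, -1],
    [0, 0, 0, 0, 0, 0.02, -1],
    [0, 0, 0, 0, 0, 0.02, -1],
    [0, 0, 0, 0, 0, 0.015, -1],
    [0, 0, 0, 0, 0, 0.008, -1],
    [0, 0, 0, 0, 0, 0.002, -1],
    [0, 0, 0, 0, 0, 0, -1],
    [0, 0, 0, 0, 0, 0, -1],
    [0, 0, 0, 0, 0, 0, -1]
  ],
  "force": 25
}}

```text
time: 36.25
ee_pos: [0.5425, -0.2591, 0.0915]
eef_rot: [0.69, 0.724, 0.001, 0.001]
ft_force: [-0.1, -0.6, 0.1]
width: 0.0871
```

Run:
```python
from h import *
plan([.5425,-.2565,.095],92.8,4)
```

```text
pos [ 0.5425 -0.2591  0.0915] yaw 92.7 tilt 0.1 w 0.0871 f [-0.1 -0.6  0.1] t 36.25
total [ 0.1  -0.01 -0.1 ] [ 0.0026  0.0001 -0.0035]
[0.0, -0.0, -0.0, 0.001, 0.0, -0.001], [0.0, -0.0, -0.0, 0.001, 0.0, -0.001], [0.0, -0.0, -0.0, 0.001, 0.0, -0.001], [0.0, -0.0, -0.0, 0.001, 0.0, -0.001],
```

>>> {"method": "send_rows", "body": {
  "steps": [
    [0, 0, 0, 0.0025, 0, -0.003, -1],
    [0, 0, 0, 0, 0, 0, -1],
    [0, 0, 0, 0, 0, 0, 1],
    [0, 0, 0, 0, 0, 0, 1],
    [0, 0, 0, 0, 0, 0, 1],
    [0, 0, 0, 0, 0, 0, 1],
    [0, 0, 0, 0, 0, 0, 1],
    [0, 0, 0, 0, 0, 0, 1],
    [0, 0, 0, 0, 0, 0, 1],
    [0, 0, 0, 0, 0, 0, 1]
  ]
}}

```text
time: 37.25
ee_pos: [0.5433, -0.2567, 0.0965]
eef_rot: [0.69, 0.724, 0.001, 0.002]
ft_force: [-0.1, 0.6, -0.4]
width: 0.0354
```

>>> {"method": "send_rows", "body": {
  "steps": [
    [0, 0, 0, 0, 0, 0, 1],
    [0, 0, 0, 0, 0, 0, 1],
    [0, 0, 0, 0, 0, 0, 1],
    [0, 0, 0, 0, 0, 0, 1],
    [0, 0, 0, 0, 0, 0, 1],
    [0, 0, 0, 0, 0, 0, 1],
    [0, 0, 0, 0, 0, 0, 1],
    [0, 0, 0, 0, 0, 0, 1],
    [0, 0, 0, 0, 0, 0, 1],
    [0, 0, 0, 0, 0, 0, 1]
  ]
}}

```text
time: 38.25
ee_pos: [0.5433, -0.2568, 0.0965]
eef_rot: [0.69, 0.724, 0.001, 0.002]
ft_force: [-0.6, -0.8, -0.0]
width: 0.0359
```

Run:
```python
from h import *
plan([.5425,-.2565,.095],92.8,1)
```

```text
pos [ 0.5433 -0.2568  0.0965] yaw 92.7 tilt 0.25 w 0.0359 f [-0.6 -0.8 -0. ] t 38.25
total [ 0.23  0.08 -0.1 ] [ 0.0003 -0.0008  0.0015]
[0.2, 0.1, -0.1, 0.0, -0.001, 0.001],
```

>>> {"method": "send_rows", "body": {
  "steps": [
    [0.1, 0, 0, 0, 0, -0.01, 1],
    [0.1, 0, 0, 0, 0, -0.02, 1],
    [0, 0, 0, 0, 0, -0.025, 1],
    [0, 0, 0, 0, 0, -0.025, 1],
    [0, 0, 0, 0, 0, -0.025, 1],
    [0, 0, 0, 0, 0, -0.02, 1],
    [0, 0, 0, 0.01, 0.005, -0.005, 1],
    [0, 0, 0, 0.02, 0.01, 0, 1],
    [0, 0, 0, 0.02, 0.01, 0, 1],
    [0, 0, 0, 0.01, 0.005, 0, 1]
  ]
}}

```text
time: 39.25
ee_pos: [0.5707, -0.1923, 0.2343]
eef_rot: [0.691, 0.723, -0.0, 0.001]
ft_force: [-0.2, 0.7, -1.2]
width: 0.0357
```

Run:
```python
from h import *
plan([.614,-.1285,.2],92.6,4)
snap('side','s16');crop('s16','s16c',200,60,340,200,5)
```

```text
pos [ 0.5707 -0.1923  0.2343] yaw 92.59 tilt 0.06 w 0.0357 f [-0.2  0.7 -1.2] t 39.25
total [ 0.04  0.05 -0.01] [0.0618 0.0461 0.0343]
[0.0, 0.0, -0.0, 0.015, 0.012, 0.009], [0.0, 0.0, -0.0, 0.015, 0.012, 0.009], [0.0, 0.0, -0.0, 0.015, 0.012, 0.009], [0.0, 0.0, -0.0, 0.015, 0.012, 0.009],
```

View pics/s16c.png

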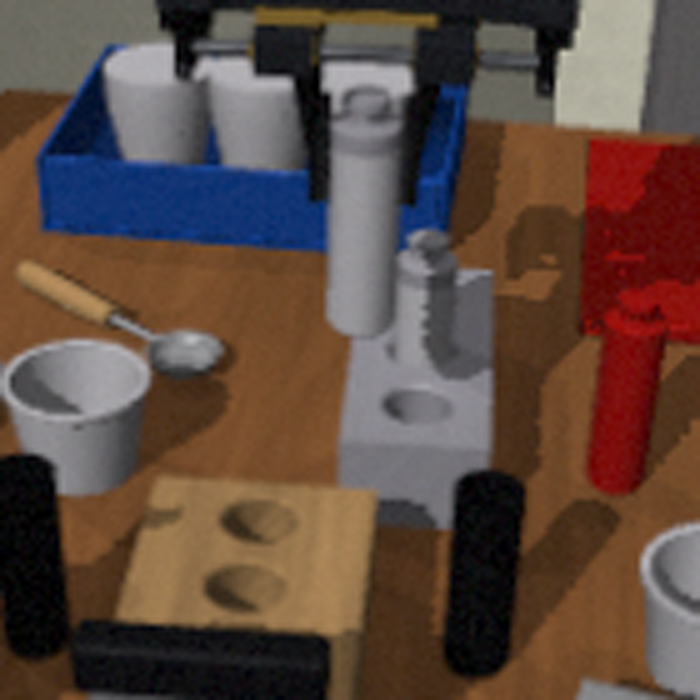

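>>> {"method": "send_rows", "body": {
  "steps": [
    [0, 0, 0, 0.015, 0.011, 0, 1],
    [0, 0, 0, 0.018, 0.013, 0.005, 1],
    [0, 0, 0, 0.018, 0.013, 0.01, 1],
    [0, 0, 0, 0.008, 0.007, 0.015, 1],
    [0, 0, 0, 0.001, 0.001, 0.015, 1],
    [0, 0, 0, 0, 0, 0.01, 1],
    [0, 0, 0, 0, 0, 0, 1],
    [0, 0, 0, 0, 0, 0, 1],
    [0, 0, 0, 0, 0, 0, 1],
    [0, 0, 0, 0, 0, 0, 1]
  ]
}}

```text
time: 40.3
ee_pos: [0.6114, -0.1333, 0.1726]
eef_rot: [0.692, 0.722, -0.003, -0.001]
ft_force: [-0.2, 0.5, -1.2]
width: 0.0354
```

Run:
```python
from h import *
plan([.614,-.1285,.175],92.6,4)
snap('wrist','w17');crop('w17','w17c',160,60,360,230,3.5)
snap('side','s17');crop('s17','s17c',200,80,320,200,5)
```

```text
pos [ 0.6114 -0.1333  0.1726] yaw 92.36 tilt 0.34 w 0.0354 f [-0.2  0.5 -1.2] t 40.3
total [-0.31  0.14 -0.24] [ 0.0047  0.0028 -0.0024]
[-0.1, 0.0, -0.1, 0.001, 0.001, -0.001], [-0.1, 0.0, -0.1, 0.001, 0.001, -0.001], [-0.1, 0.0, -0.1, 0.001, 0.001, -0.001], [-0.1, 0.0, -0.1, 0.001, 0.001, -0.001],
```

View pics/w17c.png

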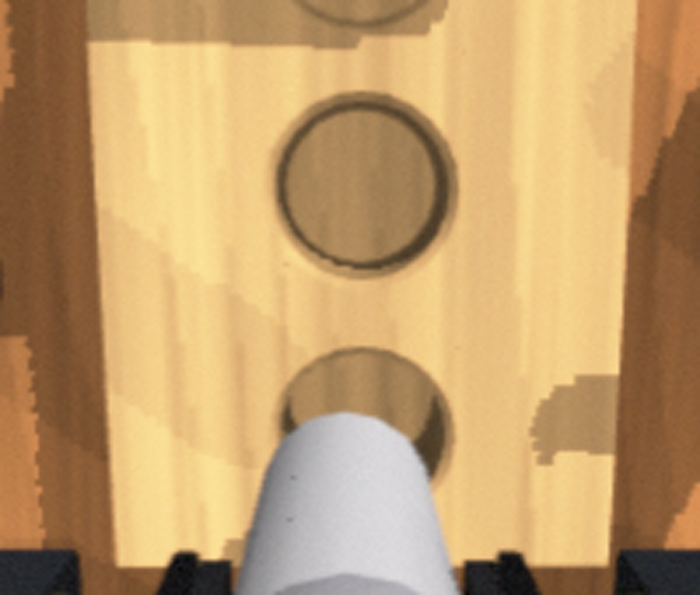

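View pics/s17c.png

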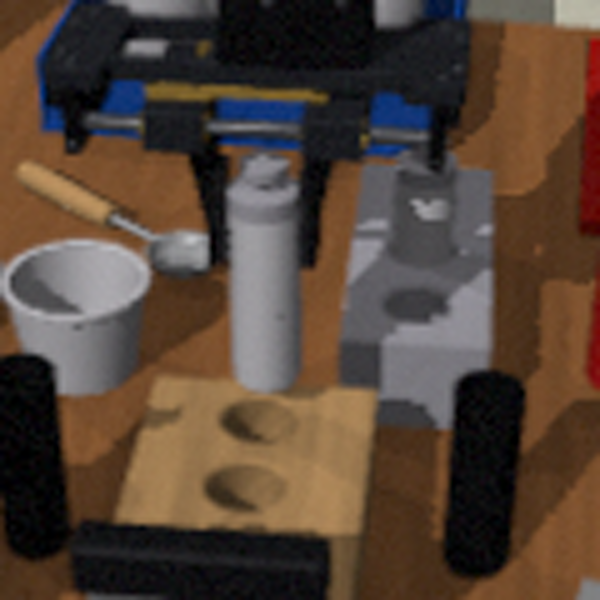

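Run:
```python
from h import *
f=load('w17'); q=lambda a,b,z: px(f,160+a/3.5-.4,60+b/3.5-.4,z)
e=q(366,347,.06)-[0,.022,0]; h=q(366,435,.06); t=q(348,412,.083)-[0,.018,0]; h1=q(366,185,.06)
print('hole2',e,h,'hole1',h1,'h1 edges',q(366,92,.06)-[0,.022,0],'tube',t,'move',(e+h)/2-t)
g=load('s17'); q=lambda a,b,z: px(g,200+a/5-.4,80+b/5-.4,z)
hs=q(260,422,.06); l,r=q(233,380,.083),q(300,380,.083); n=q(268,390,.083)
print('side',hs,'tube x',(l+r)/2,np.linalg.norm(l-r),n-[0,.018,0])
```

```text
hole2 [ 0.61383903 -0.12892051  0.06      ] [ 0.61476649 -0.12784061  0.06      ] hole1 [ 0.61222648 -0.07029359  0.06      ] h1 edges [ 0.61134756 -0.0721782   0.06      ] tube [ 0.6102302  -0.13534498  0.083     ] move [ 0.00407256  0.00696442 -0.023     ]
side [ 0.61207941 -0.12592324  0.06      ] tube x [ 0.60949953 -0.13193766  0.083     ] 0.034814796777350714 [ 0.60725057 -0.14120735  0.083     ]
```

>>> {"method": "send_rows", "body": {
  "steps": [
    [-0.1, 0.1, -0.1, 0.004, 0.002, 0, 1],
    [-0.1, 0, -0.1, 0.003, 0.002, 0, 1],
    [-0.1, 0, 0, 0, 0, 0.003, 1],
    [0, 0, 0, 0, 0, 0.005, 1],
    [0, 0, 0, 0, 0, 0.002, 1],
    [0, 0, 0, 0, 0, 0, 1],
    [0, 0, 0, 0, 0, 0, 1],
    [0, 0, 0, 0, 0, 0, 1],
    [0, 0, 0, 0, 0, 0, 1],
    [0, 0, 0, 0, 0, 0, 1]
  ]
}}

```text
time: 41.4
ee_pos: [0.6158, -0.1251, 0.1624]
eef_rot: [0.691, 0.723, 0.0, 0.001]
ft_force: [-0.3, 1.2, -2.4]
width: 0.0354
```

Run:
```python
from h import *
plan([.6152,-.1265,.0985],92.6,4)
snap('wrist','w18');crop('w18','w18c',160,60,360,230,3.5)
snap('side','s18');crop('s18','s18c',200,80,320,200,5)
```

```text
pos [ 0.6158 -0.1251  0.1624] yaw 92.61 tilt 0.09 w 0.0354 f [-0.3  1.2 -2.4] t 41.4
total [0.08 0.04 0.01] [-0.0013 -0.0008  0.0639]
[0.0, 0.0, 0.0, -0.0, -0.0, 0.016], [0.0, 0.0, 0.0, -0.0, -0.0, 0.016], [0.0, 0.0, 0.0, -0.0, -0.0, 0.016], [0.0, 0.0, 0.0, -0.0, -0.0, 0.016],
```

View pics/w18c.png

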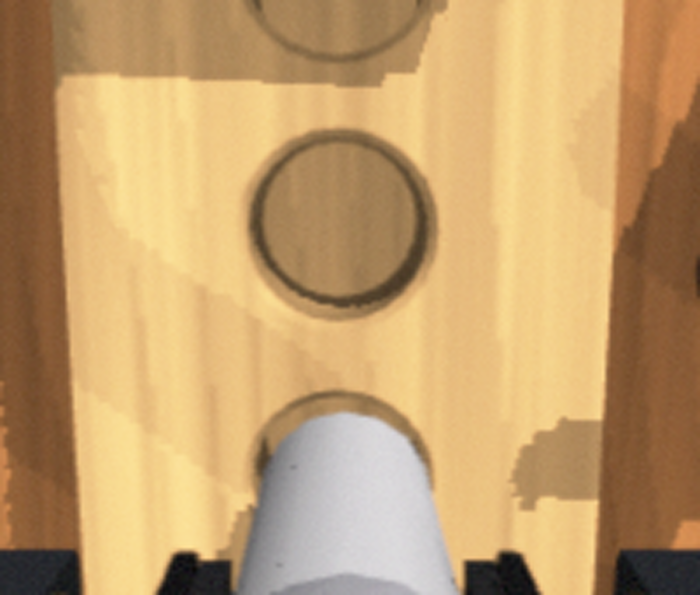

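View pics/s18c.png

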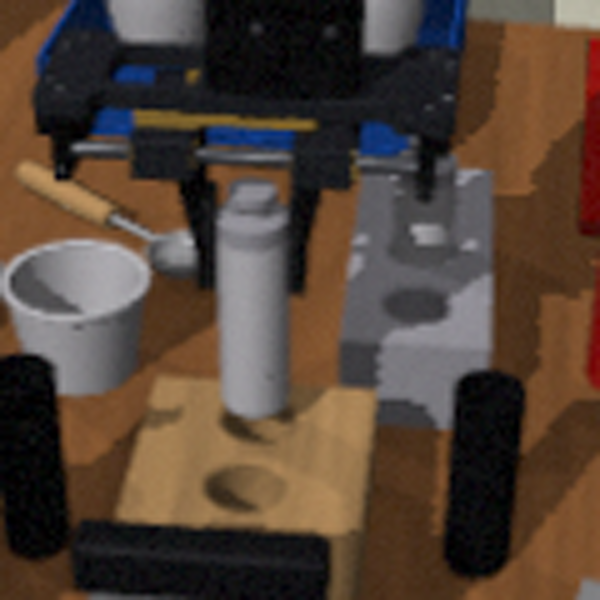

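Run:
```python
from h import *
f=load('w18'); q=lambda a,b,z: px(f,160+a/3.5-.4,60+b/3.5-.4,z)
h1=q(342,224,.06); e=q(341,391,.06)-[-.001,.022,0]; t=q(347,412,.0729)-[-.0008,.018,0]
print('hole1',h1,'hole2',e,h1+[.0026,-.057,0],'tube',t)
g=load('s18'); q=lambda a,b,z: px(g,200+a/5-.4,80+b/5-.4,z)
hs=q(260,422,.06); l,r=q(220,405,.073),q(288,405,.073); n=q(257,417,.073)
print('side',hs,'tube x',(l+r)/2,np.linalg.norm(l-r),n-[0,.018,0])
```

```text
hole1 [ 0.61213901 -0.07021855  0.06      ] hole2 [ 0.61451966 -0.12907071  0.06      ] [ 0.61473901 -0.12721855  0.06      ] tube [ 0.61574953 -0.12697572  0.0729    ]
side [ 0.61207941 -0.12592324  0.06      ] tube x [ 0.6145888  -0.12270127  0.073     ] 0.035328171909225055 [ 0.61126021 -0.1305513   0.073     ]
```

>>> {"method": "send_rows", "body": {
  "steps": [
    [0, 0, 0, -0.0005, -0.0015, 0.004, 1],
    [0, 0, 0, 0, 0, 0.006, 1],
    [0, 0, 0, 0, 0, 0.006, 1],
    [0, 0, 0, 0, 0, 0.006, 1],
    [0, 0, 0, 0, 0, 0.006, 1],
    [0, 0, 0, 0, 0, 0.006, 1],
    [0, 0, 0, 0, 0, 0.006, 1],
    [0, 0, 0, 0, 0, 0.005, 1],
    [0, 0, 0, 0, 0, 0, 1],
    [0, 0, 0, 0, 0, 0, 1]
  ]
}}

```text
time: 42.5
ee_pos: [0.6138, -0.1259, 0.1123]
eef_rot: [0.691, 0.723, -0.0, 0.0]
ft_force: [0.2, -0.6, -1.6]
width: 0.0355
```

Run:
```python
from h import *
plan([.6152,-.1265,.0985],92.6,4)
```

```text
pos [ 0.6138 -0.1259  0.1123] yaw 92.61 tilt 0.03 w 0.0355 f [ 0.2 -0.6 -1.6] t 42.5
total [0.01 0.03 0.01] [-0.0007  0.0013  0.0138]
[0.0, 0.0, 0.0, -0.0, 0.0, 0.003], [0.0, 0.0, 0.0, -0.0, 0.0, 0.003], [0.0, 0.0, 0.0, -0.0, 0.0, 0.003], [0.0, 0.0, 0.0, -0.0, 0.0, 0.003],
```

In the hole with no contact force. I'll finish, release and rise.

>>> {"method": "send_rows", "body": {
  "steps": [
    [0, 0, 0, 0, 0, 0.005, 1],
    [0, 0, 0, 0, 0, 0.005, 1],
    [0, 0, 0, 0, 0, 0.003, 1],
    [0, 0, 0, 0, 0, 0, 1],
    [0, 0, 0, 0, 0, 0, -1],
    [0, 0, 0, 0, 0, 0, -1],
    [0, 0, 0, 0, 0, 0, -1],
    [0, 0, 0, 0, 0, 0, -1],
    [0, 0, 0, 0, 0, 0, -1],
    [0, 0, 0, 0, 0, 0, -1]
  ]
}}

```text
time: 43.5
ee_pos: [0.6148, -0.1258, 0.0995]
eef_rot: [0.691, 0.723, 0.001, 0.001]
ft_force: [0.6, 0.1, -0.4]
width: 0.0756
```

>>> {"method": "send_rows", "body": {
  "steps": [
    [0, 0, 0, 0, 0, 0, -1],
    [0, 0, 0, 0, 0, -0.01, -1],
    [0, 0, 0, 0, 0, -0.02, -1],
    [0, 0, 0, 0, 0, -0.03, -1],
    [0, 0, 0, 0, 0, -0.035, -1],
    [0, 0, 0, 0, 0, -0.02, -1],
    [0, 0, 0, -0.02, -0.01, 0, -1],
    [0, 0, 0, -0.04, -0.02, 0, -1],
    [0, 0, 0, -0.04, -0.02, 0, -1],
    [0, 0, 0, -0.025, -0.01, 0, -1]
  ]
}}

```text
time: 44.5
ee_pos: [0.5614, -0.2502, 0.2263]
eef_rot: [0.687, 0.727, 0.003, 0.003]
ft_force: [-0.1, -0.7, -0.1]
width: 0.0869
```

Run:
```python
from h import *
plan([.547,-.319,.20],92.8,4)
snap('side','s19');crop('s19','s19c',200,60,340,200,5)
```

```text
pos [ 0.5614 -0.2502  0.2263] yaw 93.29 tilt 0.47 w 0.0869 f [-0.1 -0.7 -0.1] t 44.5
total [ 0.47 -0.    0.49] [-0.0678 -0.0186  0.0261]
[0.1, -0.0, 0.1, -0.017, -0.005, 0.007], [0.1, -0.0, 0.1, -0.017, -0.005, 0.007], [0.1, -0.0, 0.1, -0.017, -0.005, 0.007], [0.1, -0.0, 0.1, -0.017, -0.004, 0.007],
```

View pics/s19c.png

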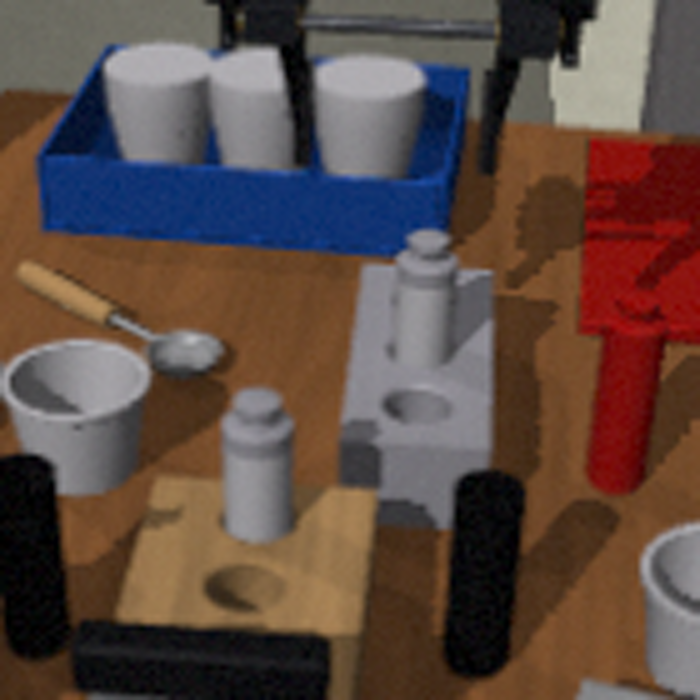

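>>> {"method": "send_rows", "body": {
  "steps": [
    [0.1, 0, 0.1, -0.02, -0.005, 0.005, -1],
    [0.1, 0, 0.1, -0.022, -0.006, 0.008, -1],
    [0.1, 0, 0.1, -0.018, -0.005, 0.008, -1],
    [0.1, 0, 0.1, -0.004, -0.002, 0.004, -1],
    [0, 0, 0, 0, 0, 0, -1],
    [0, 0, 0, 0, 0, 0, -1],
    [0, 0, 0, 0, 0, 0, -1],
    [0, 0, 0, 0, 0, 0, -1],
    [0, 0, 0, 0, 0, 0, -1],
    [0, 0, 0, 0, 0, 0, -1]
  ]
}}

```text
time: 45.55
ee_pos: [0.5471, -0.3186, 0.2052]
eef_rot: [0.69, 0.724, 0.001, 0.003]
ft_force: [0.3, 0.0, -0.7]
width: 0.0872
```

Run:
```python
from h import *
plan([.547,-.3186,.094],92.8,4)
f=snap('wrist','w20'); f=load('w20'); crop('w20','w20c',180,60,340,240,3.3)
P=cloud(f); q=P[180:245,225:295].reshape(-1,3); q=q[(q[:,2]>.122)&(q[:,2]<.145)]; print(len(q),q.mean(0),cv2.minEnclosingCircle(q[:,:2].astype(np.float32)))
```

```text
pos [ 0.5471 -0.3186  0.2052] yaw 92.78 tilt 0.33 w 0.0872 f [ 0.3  0.  -0.7] t 45.55
total [ 0.3   0.14 -0.02] [ 0.0003 -0.0007  0.1112]
[0.1, 0.0, -0.0, 0.0, -0.0, 0.028], [0.1, 0.0, -0.0, 0.0, -0.0, 0.028], [0.1, 0.0, -0.0, 0.0, -0.0, 0.028], [0.1, 0.0, -0.0, 0.0, -0.0, 0.028], 
879 [ 0.54565887 -0.31855035  0.13129742] ((0.5455260276794434, -0.3192976713180542), 0.012074911966919899)
```

View pics/w20c.png

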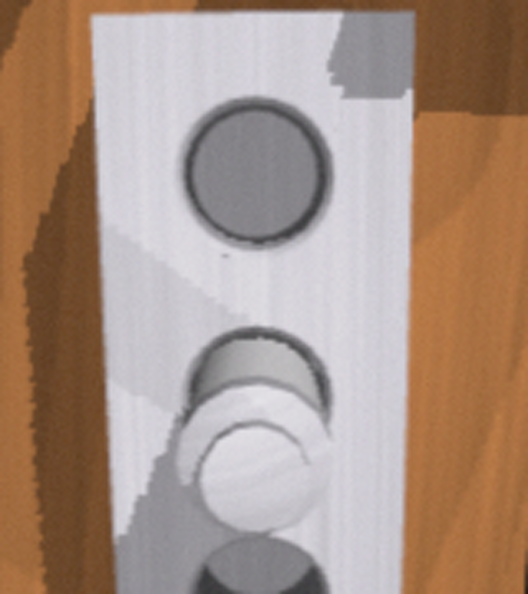

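Well aligned. Descend and grasp.

>>> {"method": "send_rows", "body": {
  "steps": [
    [0.1, 0.1, 0, 0, -0.0005, 0.015, -1],
    [0.1, 0, 0, 0, 0, 0.02, -1],
    [0.1, 0, 0, 0, 0, 0.02, -1],
    [0, 0, 0, 0, 0, 0.02, -1],
    [0, 0, 0, 0, 0, 0.015, -1],
    [0, 0, 0, 0, 0, 0.01, -1],
    [0, 0, 0, 0, 0, 0.004, -1],
    [0, 0, 0, 0, 0, 0, -1],
    [0, 0, 0, 0, 0, 0, -1],
    [0, 0, 0, 0, 0, 0, -1]
  ]
}}

```text
time: 46.6
ee_pos: [0.5464, -0.3186, 0.0934]
eef_rot: [0.69, 0.724, -0.0, -0.0]
ft_force: [-0.0, 0.1, -0.5]
width: 0.0871
```

Run:
```python
from h import *
plan([.546,-.3186,.094],92.8,4)
```

```text
pos [ 0.5464 -0.3186  0.0934] yaw 92.78 tilt 0.03 w 0.0871 f [-0.   0.1 -0.5] t 46.6
total [-0.02  0.02 -0.02] [-0.     -0.0004 -0.0006]
[-0.0, 0.0, -0.0, -0.0, -0.0, -0.0], [-0.0, 0.0, -0.0, -0.0, -0.0, -0.0], [-0.0, 0.0, -0.0, -0.0, -0.0, -0.0], [-0.0, 0.0, -0.0, -0.0, -0.0, -0.0],
```

>>> {"method": "send_rows", "body": {
  "steps": [
    [0, 0, 0, 0, 0, 0, 1],
    [0, 0, 0, 0, 0, 0, 1],
    [0, 0, 0, 0, 0, 0, 1],
    [0, 0, 0, 0, 0, 0, 1],
    [0, 0, 0, 0, 0, 0, 1],
    [0, 0, 0, 0, 0, 0, 1],
    [0, 0, 0, 0, 0, 0, 1],
    [0, 0, 0, 0, 0, 0, 1],
    [0, 0, 0, 0, 0, 0, 1],
    [0, 0, 0, 0, 0, 0, 1]
  ]
}}

```text
time: 47.6
ee_pos: [0.5474, -0.3191, 0.0955]
eef_rot: [0.69, 0.724, -0.0, 0.002]
ft_force: [-1.1, -0.3, 0.7]
width: 0.0354
```

Run:
```python
from h import *
plan([.546,-.3186,.094],92.8,1)
```

```text
pos [ 0.5474 -0.3191  0.0955] yaw 92.78 tilt 0.18 w 0.0354 f [-1.1 -0.3  0.7] t 47.6
total [ 0.12  0.13 -0.02] [ 0.0005 -0.0013  0.0015]
[0.1, 0.1, -0.0, 0.001, -0.001, 0.001],
```

>>> {"method": "send_rows", "body": {
  "steps": [
    [0, 0, 0, 0, 0, 0, 1],
    [0, 0, 0, 0, 0, 0, 1],
    [0, 0, 0, 0, 0, -0.01, 1],
    [0, 0, 0, 0, 0, -0.02, 1],
    [0, 0, 0, 0, 0, -0.025, 1],
    [0, 0, 0, 0, 0, -0.03, 1],
    [0, 0, 0, 0, 0, -0.03, 1],
    [0, 0, 0, 0, 0, -0.03, 1],
    [0, 0, 0, 0, 0, -0.015, 1],
    [0, 0, 0, 0, 0, 0, 1]
  ]
}}

```text
time: 48.6
ee_pos: [0.5465, -0.3178, 0.265]
eef_rot: [0.689, 0.724, 0.0, 0.001]
ft_force: [-0.7, 0.5, -1.4]
width: 0.0356
```

Run:
```python
from h import *
plan([.612,-.080,.25],92.6,8)
```

```text
pos [ 0.5465 -0.3178  0.265 ] yaw 92.85 tilt 0.16 w 0.0356 f [-0.7  0.5 -1.4] t 48.6
total [0.15 0.08 0.25] [0.2343 0.0772 0.0149]
[0.0, 0.0, 0.0, 0.029, 0.01, 0.002], [0.0, 0.0, 0.0, 0.029, 0.01, 0.002], [0.0, 0.0, 0.0, 0.029, 0.01, 0.002], [0.0, 0.0, 0.0, 0.029, 0.01, 0.002], [0.0, 0.0, 0.0, 0.029, 0.01, 0.002], [0.0, 0.0, 0.0, 0.029, 0.01, 0.002], [0.0, 0.0, 0.0, 0.029, 0.01, 0.002], [0.0, 0.0, 0.0, 0.029, 0.01, 0.002],
```

>>> {"method": "send_rows", "body": {
  "steps": [
    [0, 0, 0, 0.02, 0.007, 0, 1],
    [0, 0, 0, 0.035, 0.012, 0, 1],
    [0, 0, 0, 0.035, 0.012, 0, 1],
    [0, 0, 0, 0.035, 0.012, 0, 1],
    [0, 0, 0, 0.035, 0.012, 0, 1],
    [0, 0, 0, 0.035, 0.01, 0, 1],
    [0, 0, 0, 0.02, 0.006, 0, 1],
    [0, 0, 0, 0.008, 0.002, 0, 1],
    [0, 0, 0, 0, 0, 0, 1],
    [0, 0, 0, 0, 0, 0, 1]
  ]
}}

```text
time: 49.6
ee_pos: [0.6067, -0.0858, 0.2573]
eef_rot: [0.691, 0.723, -0.002, -0.002]
ft_force: [-0.0, -0.2, -1.8]
width: 0.0353
```

Run:
```python
from h import *
plan([.6122,-.0705,.165],92.6,8)
```

```text
pos [ 0.6067 -0.0858  0.2573] yaw 92.64 tilt 0.37 w 0.0353 f [-0.  -0.2 -1.8] t 49.6
total [-0.37  0.01  0.04] [0.015  0.0068 0.0923]
[-0.0, 0.0, 0.0, 0.002, 0.001, 0.012], [-0.0, 0.0, 0.0, 0.002, 0.001, 0.012], [-0.0, 0.0, 0.0, 0.002, 0.001, 0.012], [-0.0, 0.0, 0.0, 0.002, 0.001, 0.012], [-0.0, 0.0, 0.0, 0.002, 0.001, 0.012], [-0.0, 0.0, 0.0, 0.002, 0.001, 0.012], [-0.0, 0.0, 0.0, 0.002, 0.001, 0.012], [-0.0, 0.0, 0.0, 0.002, 0.001, 0.012],
```

>>> {"method": "send_rows", "body": {
  "steps": [
    [-0.1, 0, 0, 0.007, 0.003, 0, 1],
    [-0.1, 0, 0, 0.006, 0.003, 0, 1],
    [-0.1, 0, 0, 0.002, 0.001, 0.01, 1],
    [-0.1, 0, 0, 0, 0, 0.02, 1],
    [0, 0, 0, 0, 0, 0.02, 1],
    [0, 0, 0, 0, 0, 0.02, 1],
    [0, 0, 0, 0, 0, 0.012, 1],
    [0, 0, 0, 0, 0, 0, 1],
    [0, 0, 0, 0, 0, 0, 1],
    [0, 0, 0, 0, 0, 0, 1]
  ]
}}

```text
time: 50.6
ee_pos: [0.6133, -0.0752, 0.17]
eef_rot: [0.694, 0.72, -0.0, 0.001]
ft_force: [-0.9, -0.2, -1.1]
width: 0.0354
```

Run:
```python
from h import *
plan([.6122,-.0705,.0985],92.6,4)
snap('wrist','w21');crop('w21','w21c',160,60,360,230,3.5)
```

```text
pos [ 0.6133 -0.0752  0.17  ] yaw 92.17 tilt 0.12 w 0.0354 f [-0.9 -0.2 -1.1] t 50.6
total [ 0.07  0.09 -0.43] [ 0.0048 -0.0011  0.0715]
[0.0, 0.0, -0.1, 0.001, -0.0, 0.018], [0.0, 0.0, -0.1, 0.001, -0.0, 0.018], [0.0, 0.0, -0.1, 0.001, -0.0, 0.018], [0.0, 0.0, -0.1, 0.001, -0.0, 0.018],
```

View pics/w21c.png

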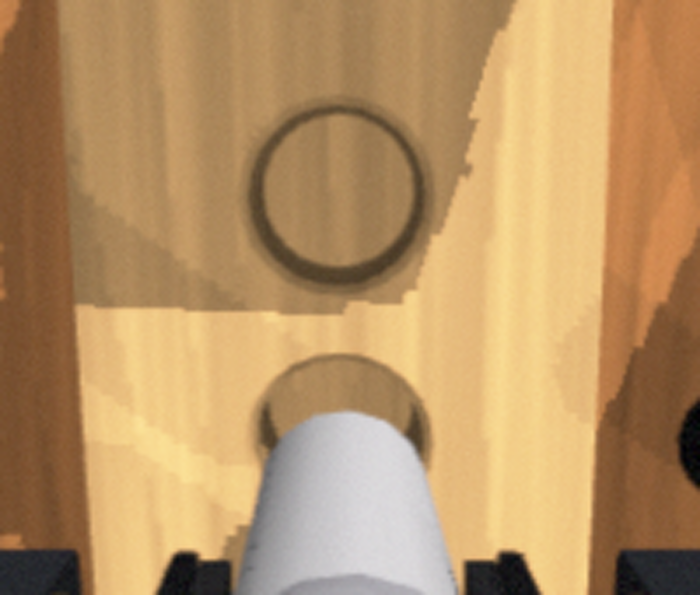

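Run:
```python
from h import *
f=load('w21'); q=lambda a,b,z: px(f,160+a/3.5-.4,60+b/3.5-.4,z)
h0=q(339,196,.06); e=q(341,353,.06)-[-.001,.022,0]; t=q(347,412,.170-.0885)-[-.0008,.018,0]
print('hole0',h0,'hole1',e,h0+[.0026,-.057,0],'tube',t)
```

```text
hole0 [ 0.60913583 -0.01468064  0.06      ] hole1 [ 0.61183624 -0.07192394  0.06      ] [ 0.61173583 -0.07168064  0.06      ] tube [ 0.6133441  -0.07693852  0.0815    ]
```

>>> {"method": "send_rows", "body": {
  "steps": [
    [0, 0, -0.2, 0.003, -0.001, 0, 1],
    [0, 0, -0.2, 0.002, -0.0005, 0, 1],
    [0, 0, 0, 0, 0, 0, 1],
    [0, 0, 0, 0, 0, 0, 1],
    [0, 0, 0, 0, 0, 0.004, 1],
    [0, 0, 0, 0, 0, 0.004, 1],
    [0, 0, 0, 0, 0, 0.001, 1],
    [0, 0, 0, 0, 0, 0, 1],
    [0, 0, 0, 0, 0, 0, 1],
    [0, 0, 0, 0, 0, 0, 1]
  ]
}}

```text
time: 51.65
ee_pos: [0.6125, -0.0698, 0.1622]
eef_rot: [0.691, 0.723, 0.001, 0.002]
ft_force: [-0.8, 0.1, -1.1]
width: 0.0354
```

Run:
```python
from h import *
plan([.6119,-.0700,.0985],92.6,4)
snap('wrist','w22');crop('w22','w22c',160,60,360,230,3.5)
```

```text
pos [ 0.6125 -0.0698  0.1622] yaw 92.6 tilt 0.29 w 0.0354 f [-0.8  0.1 -1.1] t 51.65
total [0.26 0.14 0.  ] [-0.0001 -0.0009  0.0637]
[0.1, 0.0, 0.0, -0.0, -0.0, 0.016], [0.1, 0.0, 0.0, -0.0, -0.0, 0.016], [0.1, 0.0, 0.0, -0.0, -0.0, 0.016], [0.1, 0.0, 0.0, -0.0, -0.0, 0.016],
```

View pics/w22c.png

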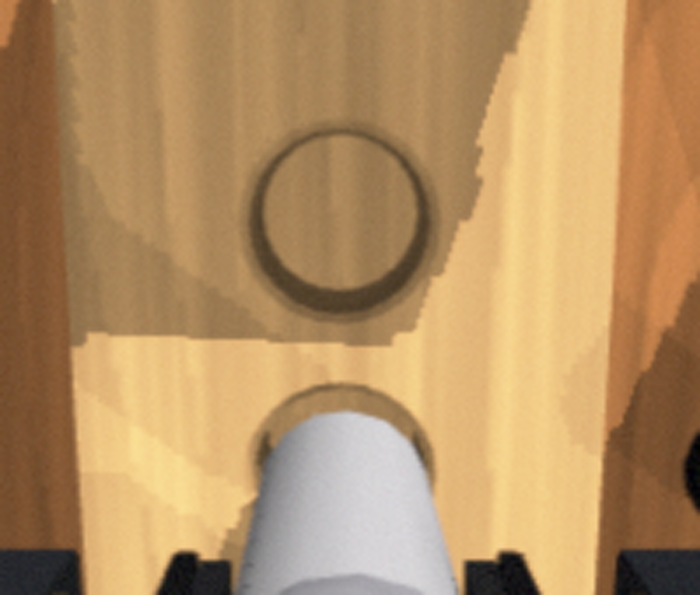

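>>> {"method": "send_rows", "body": {
  "steps": [
    [0.1, 0.1, 0, 0.0015, -0.0007, 0, 1],
    [0.1, 0, 0, 0, 0, 0.004, 1],
    [0, 0, 0, 0, 0, 0.006, 1],
    [0, 0, 0, 0, 0, 0.006, 1],
    [0, 0, 0, 0, 0, 0.006, 1],
    [0, 0, 0, 0, 0, 0.006, 1],
    [0, 0, 0, 0, 0, 0.006, 1],
    [0, 0, 0, 0, 0, 0.006, 1],
    [0, 0, 0, 0, 0, 0.003, 1],
    [0, 0, 0, 0, 0, 0, 1]
  ]
}}

```text
time: 52.7
ee_pos: [0.6135, -0.0752, 0.1249]
eef_rot: [0.693, 0.721, -0.003, 0.006]
ft_force: [-0.3, 0.7, -1.2]
width: 0.0357
```

Run:
```python
from h import *
plan([.6122,-.0700,.0985],92.6,4)
```

```text
pos [ 0.6135 -0.0752  0.1249] yaw 92.25 tilt 0.79 w 0.0357 f [-0.3  0.7 -1.2] t 52.7
total [ 0.3   0.73 -0.35] [ 0.0056 -0.0013  0.0263]
[0.1, 0.2, -0.1, 0.001, -0.0, 0.007], [0.1, 0.2, -0.1, 0.001, -0.0, 0.007], [0.1, 0.2, -0.1, 0.001, -0.0, 0.007], [0.1, 0.2, -0.1, 0.001, -0.0, 0.007],
```

Run:
```python
from h import *
snap('wrist','w23');crop('w23','w23c',160,60,360,230,3.5)
snap('side','s23');crop('s23','s23c',200,80,320,200,5)
s=read_state();print(s['joint_positions'].round(3),s['ft_force'],s['torque'],s['ee_pos'],s['time'])
```

```text
[ 0.588  0.495 -0.712  1.592  0.357  1.179 -0.162] [-0.11833694 -0.52291686 -2.19223675] [ 0.00978457 -0.08531689 -0.00681083] [ 0.61368105 -0.07508139  0.1252557 ] 52.8
```

View pics/w23c.png

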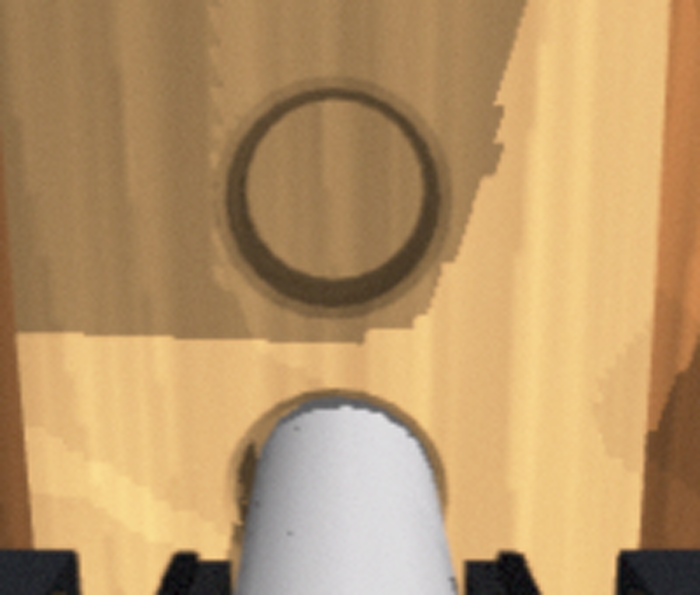

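View pics/s23c.png

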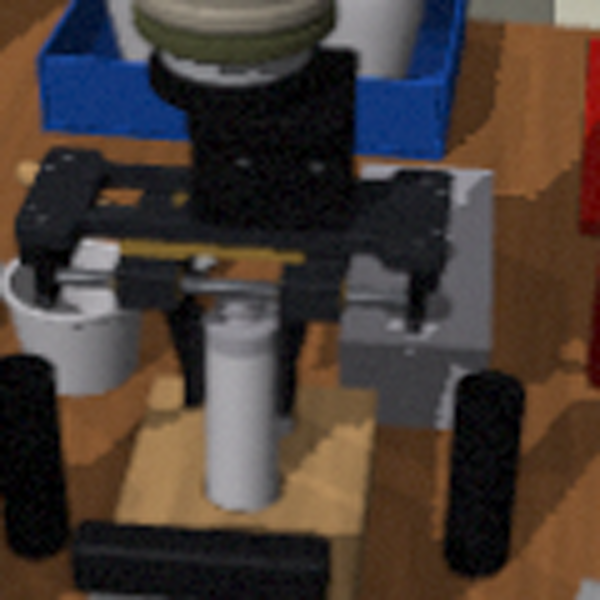

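>>> {"method": "send_rows", "body": {
  "steps": [
    [0.1, 0.2, -0.1, 0.001, 0, 0, 1],
    [0.1, 0.2, -0.1, 0.001, 0, 0, 1],
    [0.1, 0.2, -0.1, 0.001, 0, 0, 1],
    [0, 0.1, 0, 0, 0, 0, 1],
    [0, 0, 0, 0, 0, 0, 1],
    [0, 0, 0, 0, 0, 0, 1],
    [0, 0, 0, 0, 0, 0, 1],
    [0, 0, 0, 0, 0, 0, 1],
    [0, 0, 0, 0, 0, 0, 1],
    [0, 0, 0, 0, 0, 0, 1]
  ]
}}

```text
time: 53.8
ee_pos: [0.6135, -0.0733, 0.1252]
eef_rot: [0.691, 0.723, -0.001, 0.0]
ft_force: [-0.3, -2.1, -1.2]
width: 0.0357
```

Run:
```python
from h import *
plan([.6122,-.0700,.0985],92.6,4)
snap('wrist','w24');crop('w24','w24c',160,60,360,230,3.5)
```

```text
pos [ 0.6135 -0.0733  0.1252] yaw 92.53 tilt 0.08 w 0.0357 f [-0.3 -2.1 -1.2] t 53.8
total [-0.04  0.07 -0.07] [ 0.0034 -0.0011  0.0267]
[-0.0, 0.0, -0.0, 0.001, -0.0, 0.007], [-0.0, 0.0, -0.0, 0.001, -0.0, 0.007], [-0.0, 0.0, -0.0, 0.001, -0.0, 0.007], [-0.0, 0.0, -0.0, 0.001, -0.0, 0.007],
```

View pics/w24c.png

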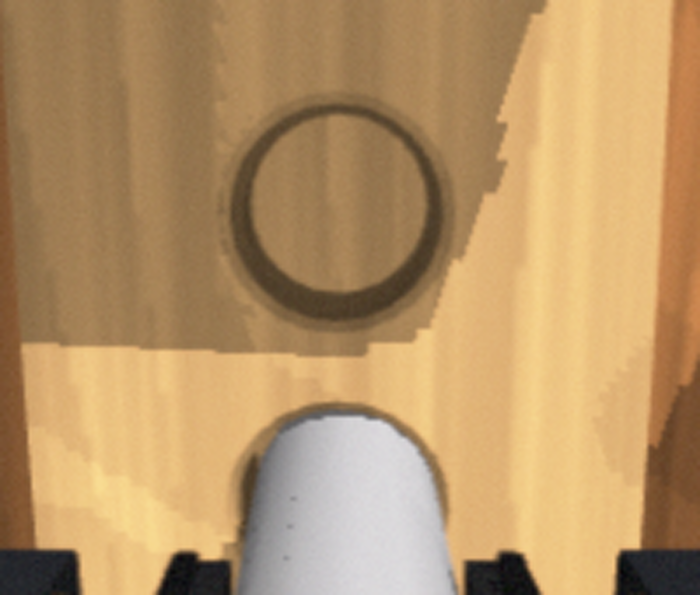

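>>> {"method": "send_rows", "body": {
  "steps": [
    [0, 0, 0, -0.001, 0, 0.004, 1],
    [0, 0, 0, 0, 0, 0.006, 1],
    [0, 0, 0, 0, 0, 0.006, 1],
    [0, 0, 0, 0, 0, 0.005, 1],
    [0, 0, 0, 0, 0, 0.003, 1],
    [0, 0, 0, 0, 0, 0, 1],
    [0, 0, 0, 0, 0, 0, 1],
    [0, 0, 0, 0, 0, 0, 1],
    [0, 0, 0, 0, 0, 0, 1],
    [0, 0, 0, 0, 0, 0, 1]
  ]
}}

```text
time: 54.85
ee_pos: [0.6132, -0.0734, 0.0984]
eef_rot: [0.691, 0.723, -0.0, -0.001]
ft_force: [-0.4, -0.9, -2.0]
width: 0.0351
```

Run:
```python
from h import *
plan([.6122,-.0700,.0985],92.6,4)
snap('side','s25');crop('s25','s25c',200,80,320,200,5)
```

```text
pos [ 0.6132 -0.0734  0.0984] yaw 92.58 tilt 0.09 w 0.0351 f [-0.4 -0.9 -2. ] t 54.85
total [-0.09 -0.01 -0.02] [ 0.0034 -0.0008 -0.0001]
[-0.0, -0.0, -0.0, 0.001, -0.0, -0.0], [-0.0, -0.0, -0.0, 0.001, -0.0, -0.0], [-0.0, -0.0, -0.0, 0.001, -0.0, -0.0], [-0.0, -0.0, -0.0, 0.001, -0.0, -0.0],
```

View pics/s25c.png

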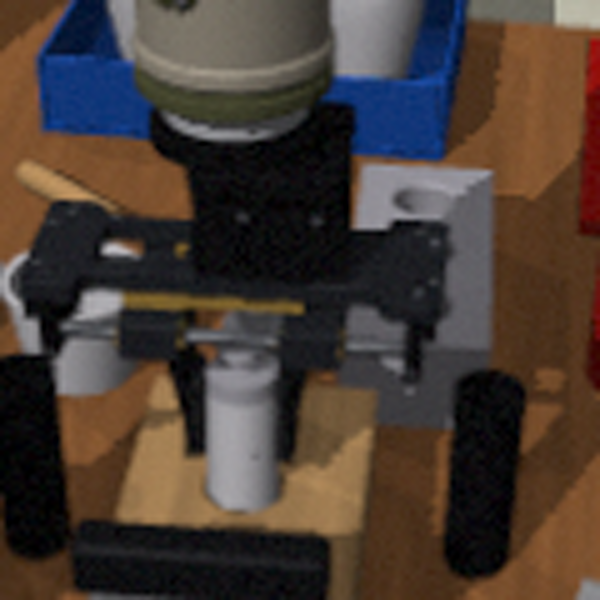

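>>> {"method": "send_rows", "body": {
  "steps": [
    [0, 0, 0, 0, 0, 0, -1],
    [0, 0, 0, 0, 0, 0, -1],
    [0, 0, 0, 0, 0, 0, -1],
    [0, 0, 0, 0, 0, 0, -1],
    [0, 0, 0, 0, 0, 0, -1],
    [0, 0, 0, 0, 0, 0, -1],
    [0, 0, 0, 0, 0, 0, -1],
    [0, 0, 0, 0, 0, -0.01, -1],
    [0, 0, 0, 0, 0, -0.02, -1],
    [0, 0, 0, 0, 0, -0.03, -1]
  ]
}}

```text
time: 55.9
ee_pos: [0.6121, -0.0722, 0.1585]
eef_rot: [0.691, 0.723, -0.001, -0.003]
ft_force: [-0.2, -0.7, 0.1]
width: 0.0867
```

>>> {"method": "send_rows", "body": {
  "steps": [
    [0, 0, 0, 0, 0, -0.035, -1],
    [0, 0, 0, 0, 0, -0.035, -1],
    [0, 0, 0, -0.02, -0.005, -0.02, -1],
    [0, 0, 0, -0.04, -0.01, 0, -1],
    [0, 0, 0, -0.045, -0.01, 0, -1],
    [0, 0, 0, -0.045, -0.01, 0, -1],
    [0, 0, 0, -0.045, -0.01, 0, -1],
    [0, 0, 0, -0.045, -0.01, 0, -1],
    [0, 0, 0, -0.03, -0.01, 0, -1],
    [0, 0, 0, 0, 0, 0, -1]
  ]
}}

```text
time: 56.9
ee_pos: [0.561, -0.3522, 0.2661]
eef_rot: [0.688, 0.726, 0.003, 0.004]
ft_force: [-0.5, -0.8, 0.0]
width: 0.0871
```

Run:
```python
from h import *
plan([.6122,-.0700,.0985],92.6,1)
snap('side','s26');snap('top','t26');crop('s26','s26c',130,60,310,240,3.3); crop('t26','t26c',190,110,330,240,5)
f=load('t26');P=cloud(f)
def dr(name,b,z0,z1):
    x0,y0,x1,y1=b; q=P[y0:y1,x0:x1].reshape(-1,3); q=q[(q[:,2]>z0)&(q[:,2]<z1)]
    if len(q)<5: print(name,'none');return
    r=cv2.minAreaRect(q[:,:2].astype(np.float32)*1000); print(name,len(q),r,q.mean(0).round(4),np.percentile(q[:,2],95))
dr('scr',(205,140,238,215),.1,.14)
dr('f hole1',(261,160,284,200),.1,.16)
dr('f hole2',(284,160,312,200),.1,.16)
dr('w1',(108,180,150,225),.1,.14)
dr('w2',(70,215,112,255),.1,.14)
for n,(u,v) in dict(cupA=(163,133),cupB=(290,273),cupC=(338,130)).items(): print(n,px(f,u,v,.062))
```

```text
pos [ 0.561  -0.3522  0.2661] yaw 93.07 tilt 0.52 w 0.0871 f [-0.5 -0.8  0. ] t 56.9
total [0.52 0.06 0.47] [0.2793 0.0647 0.1679]
[0.5, 0.1, 0.5, 0.279, 0.065, 0.168], 
scr 416 ((603.797607421875, 58.80479049682617), (109.17623138427734, 22.01386260986328), 2.7001395225524902) [0.6024 0.0581 0.1278] 0.13141016548536363
f hole1 181 ((608.2533569335938, -66.68248748779297), (34.504180908203125, 34.5122184753418), 5.719838619232178) [ 0.6067 -0.0661  0.1247] 0.13524115660595404
f hole2 189 ((611.31494140625, -122.51976013183594), (34.55241012573242, 35.74341583251953), 89.26219940185547) [ 0.6085 -0.1218  0.1237] 0.13578625619882273
w1 127 ((541.95166015625, 298.869140625), (35.02082443237305, 34.92250061035156), 81.18975830078125) [0.5422 0.2997 0.1137] 0.12102191824253672
w2 145 ((477.7807312011719, 384.891357421875), (33.76862335205078, 35.03327941894531), 1.947142243385315) [0.478  0.3848 0.1137] 0.12146952588736015
cupA [0.73055246 0.21829215 0.062     ]
cupB [ 0.37232187 -0.1145602   0.062     ]
cupC [ 0.74553764 -0.24427836  0.062     ]
```

View pics/t26.png

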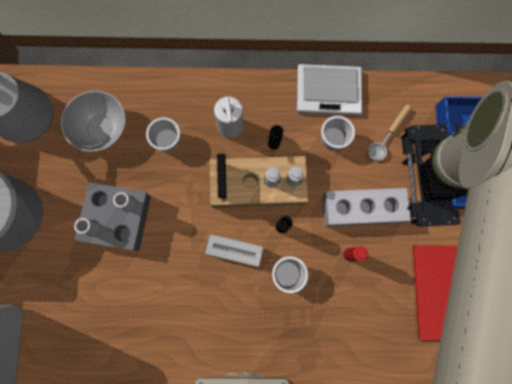

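View pics/t26c.png

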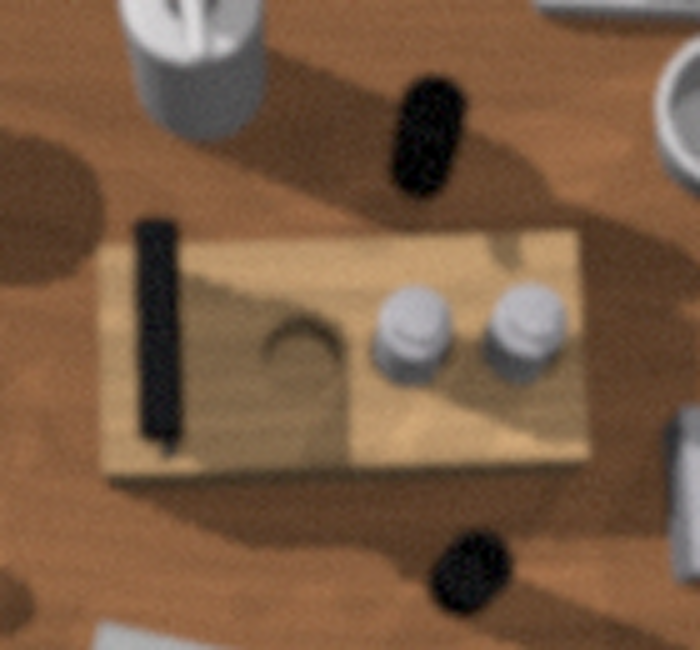

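View pics/s26c.png

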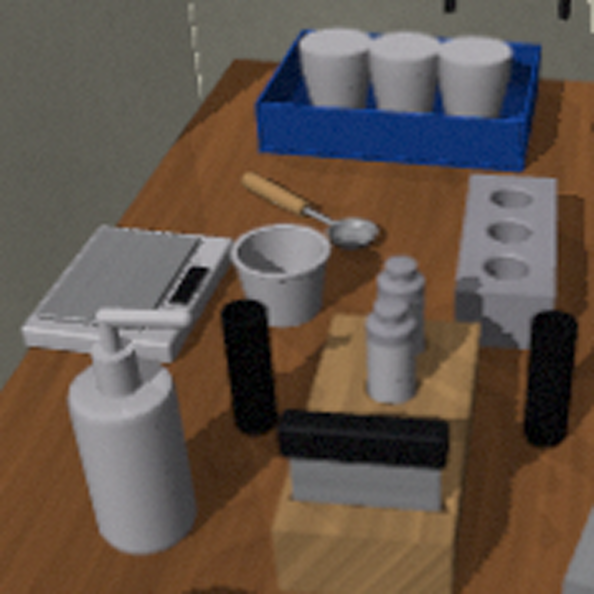

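```bash
python3 -c "
from bench import *
print(read_state()['time']); print(close_job())"
```

```text
57.0
the job is handed in; nothing more can be done
None
```

The job is done and was handed in at 57 s; no verdict is reported.

- **Used tubes:** both open tubes went into diagonal holes of the washing-up rack first. Their tops now read 0.121 m, against an expected 0.120 m when fully down, and they sit within about 2 mm of the hole centres.
- **Scraper:** it stands in the block's slot with its top at about 0.13 m, as expected. It is within about 2 mm of the slot centre and lined up with it.
- **Fresh tubes:** there were two, and both are in the block's round holes with knob tops at 0.135–0.136 m, against an expected 0.136 m. The caddy is empty.
- **Left alone:** in the last top picture the cups, pump bottle and look-alikes appear where they were. I compared them by eye and did not re-measure them. The gripper is open and clear of everything.

**What did not go smoothly:**
- The caddy was knocked about 2 cm in +x partway through, so I measured it again before picking from it.
- The last fresh tube seems to have caught on the hole edge and pushed the arm about 5 mm aside. I straightened it and it then went fully down.
- The top and wrist cameras disagreed by about 3 mm, so I set each placement by eye with the wrist and side views.

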